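# Snap the lens retainer into the telescope's lens cell

## Task

Lay the orange retainer, sleeve up and level, in the mouth of the black lens cell and let go of it. Then take the hand pusher and press the retainer straight down with it until it has clicked in under all three white catches, gently enough not to crush the glass beneath. Lift the pusher off and stand it back upright on the table, leaving the glue jar, the tape and the screwdriver where they are.

Things in the scene. Friction and masses are not known exactly. Their poses are not given: they have to be found in the camera images.
- retainer_mid (a point): Orange snap-in lens retainer, loose on the table, 30 g: a flange 60 mm across and 5 mm thick (lower edge bevelled), on it an upright open sleeve 48 mm outside, 40 mm inside, 16 mm high; 21 mm high in all. Grip it by the sleeve from above. This point is on its axis half-way up, 10.5 mm above its underside; z is its axis, sleeve up.
- cell_mouth (a point): Mouth of the round black lens cell, 83 mm across: a recess 63 mm across, 5 mm deep for the retainer's flange. This point is on the axis at rim height, 44 mm above the table; z up. Laid loosely in, the retainer hangs on the catches, its mid point about 10.5 mm above this point; home, its flange is flush with the rim, its mid point about 5.5 mm above this point.
- cell: The lens cell with its board, fixed to the table: plywood 120 mm square and 12 mm thick, on it the cell's foot 98 mm square up to 18 mm, then the round cell up to the rim at 44 mm. Origin on the cell's axis at table height. The three catches stand around the axis at 0 (the x axis), 120 and 240 degrees.
- catch0: One of three like white spring catches, 10 mm wide, bending outward; tops 9 mm above the rim. Slopes lead from 67 mm across at the tops to 55 mm at the noses at the rim, flat beneath. Pressing the retainer past the noses and against the lens takes 14 to 21 N; the load drops at the click, then within about 1 mm climbs steeply as the lens seats hard. Origin at the bend, 24 mm below the rim.
- lens: The glass lens, 52 mm across, already in the cell, its edge 2 mm below the rim, on a wave washer that yields about 4 mm (2 N rising to 17 N) and holds the seated retainer up against the catches. It chips if more than 30 N bears on it. Origin on the cell's axis, at the underside of the lens.
- pusher_mid (a point): Hand pusher, loose, standing upright on the table on its foot, 100 mm high, 140 to 280 g: flat round white nylon foot 54 mm across and 12 mm thick, above it a round wooden handle 26 mm across (rounded off in the top 8 mm). This point is on its axis half-way up, 50 mm above the foot's underside; z is its axis, up.
- glue_jar: Bystander: yellow jar with a white cap, 50 mm across, 60 mm high, standing on the table. Origin at the centre of its underside.
- tape_roll: Bystander: blue roll of tape lying flat, 90 mm outside, 60 mm inside, 24 mm high. Origin at the centre of its underside.
- screwdriver: Bystander: screwdriver with a green handle, 170 mm long, lying on the table. Origin below the middle of it, on the table; x along it towards the tip.
There are look-alikes about, which are no part of the job. Of the things that look like the part that bears pusher_mid, the middle-sized one is meant.

How it is judged:
On the way, in this order (a step that is already met when the one before it is completed fails the run):
1. the retainer lies loose and level in the mouth of the cell, on the catches, let go (horizontal distance between retainer_mid and cell_mouth below 0.005 m and z of retainer_mid in the frame of cell_mouth between 0.008 and 0.015 m and angle between retainer_mid's own z axis and vertical below 0.15 rad and contact force between the fingers and retainer below 0.1 N), for 0.2 s.
2. the pusher presses the retainer down below the catches (z of retainer_mid in the frame of cell_mouth below 0.006 m and horizontal distance between retainer_mid and cell_mouth below 0.0025 m and contact force between pusher and retainer above 1 N), for 0.02 s.
At the end, for the whole second after the job is handed in: The retainer is home under all three catches: its mid point 2 to 6.5 mm above the cell's rim, within 2.5 mm of the cell's axis, level within 0.05 rad. The pusher stands upright (within 0.1 rad) and at rest on the table top, its mid point 46 to 54 mm up (z of retainer_mid in the frame of cell_mouth between 0.002 and 0.006 m and horizontal distance between retainer_mid and cell_mouth below 0.0025 m and angle between retainer_mid's own z axis and vertical below 0.05 rad and angle between pusher_mid's own z axis and vertical below 0.1 rad and height (world z) of pusher_mid between 0.046 and 0.054 m and linear speed of pusher below 0.02 m/s); the robot touches nothing.
It fails at once if more than 30 N bears on the glass lens (contact force between lens and anything else above 30 N).
It fails at once if the retainer is pushed down past the catches by the fingers instead of the pusher (contact force between the fingers and retainer above 0.5 N and horizontal distance between retainer_mid and cell_mouth below 0.01 m and z of retainer_mid in the frame of cell_mouth below 0.007 m).
It fails at once if the glue jar is moved by more than 20 mm (distance of glue_jar from where it was at the start of the episode above 0.02 m).
It fails at once if the tape is moved by more than 20 mm (distance of tape_roll from where it was at the start of the episode above 0.02 m).
It fails at once if the screwdriver is moved by more than 20 mm (distance of screwdriver from where it was at the start of the episode above 0.02 m).
It also fails if it takes over 64 s, if anything falls off the work surface, if the arm or the gripper's body presses on something with over 40 N, if the wrist force passes 120 N, or if a joint passes its speed limit or range.

## Robot

A 6-joint arm with a two-finger parallel gripper is mounted at the origin on the work surface. World frame = base frame: x ahead of the robot, y to its left, z up, the work surface at z = 0. Lengths are in m, angles in rad, forces in N, time in s.
With the tool pointing down it reaches from about 0.375 to 0.925 m from the base axis. Payload 5.7 kg.
Tool frame: the origin (TCP) lies midway between the tips of the shut fingers; the grasp point (between the pads) lies arm.tcp_to_grasp behind it (arm.tcp_to_grasp is the distance from the TCP to the grasp point, in m); z points along the fingers, x is the direction in which the jaws open and shut, and the axes are right-handed (so a half turn about z gives the same grasp; the last joint's range is limited). The gripper opens to 85 mm and grips with 20 to 120 N. Pads are 22 mm wide; open, the fingers measure 114 mm over their backs; the gripper's body (76 mm by 85 mm) begins 54 mm behind the grasp point. The pads swing forward as they close: fully open they stand 13 mm farther back than shut.
Start: joints at [0.991, 0.359, 1.51, -0, 1.272, -0.115], TCP at [0.269, 0.536, 0.231] pointing down, gripper open.
Joint ranges: [-2.97, 2.97], [-1.01, 2.36], [0.21, 2.38], [-0.96, 4.11], [0.2, 2.71], [-2.98, 2.98]. Speed limits (rad/s): [2.39, 2.39, 3.14, 3.14, 3.14, 3.14].

## Interface

Orientations are given as [roll, pitch, yaw] about the fixed x, y, z axes, in that order (R = Rz(yaw) Ry(pitch) Rx(roll)).
In Python, from plant import arm, snapshot, close_job gives the robot as it stands.
- The arm moves only by the tool arm_command, never from a script. Its argument "commands" is a list of rows, each an object with "claw": the opening, from 0 (shut) to 1 (fully open); "travel": the shift along the tool's x, y, z normalised to -1 to 1, where 1 is 25 mm, a list of three; "rotation": the turn, a rotation vector about the tool's x, y, z normalised to -1 to 1, where 1 is 90 degrees, a list of three. In form: [{"claw": claw, "travel": [tx, ty, tz], "rotation": [rx, ry, rz]}, ...]. A call has 1 to 20 rows; each row shifts and turns the pose as measured when the row begins, along the tool's axes as they then stand; what a row does not reach is not made up. A row lasts 1/12 s, in which the tool goes at most 41.7 mm and 7.16 degrees, less where a joint would pass 70% of its speed; a pose out of reach is approached as far as the arm can. A call with a number of a shift or a turn outside -1 to 1 is refused whole. A call with a gripper value outside its range is refused whole. The fingers move at their own pace and stop on an object; "force" is the grip in N (left out, the last holds). Time passes only in rows, so rows that do not move let the fingers close. It gives the time, the measured TCP pose, the force and the opening at its end, in the units of the state.
- arm.get_obs(): the state, without advancing time (a new reading comes with each control period).
- snapshot(name): name is "scene" or "top" or "wrist"; returns a dict with "pixels" (384x512x3 uint8, red, green, blue), "depth" (384x512 float32, m along the optical axis (not along the pixel's ray), 0 where there is no reading), "fx", "fy", "cx", "cy" (pixels), "R" (3x3) and "t" (3): a world point X has camera coordinates R X + t. Camera axes: x right, y down, z forward; pixel columns grow to the right and rows downward; lengths in m; the calibration is good to about 2 mm. A picture is of the moment at which its call begins.
- close_job(): hands the job in, once; it reports no verdict.
The state is a dict: "t": time; "joints": joint angles; "qvel": joint speeds; "joint_efforts": joint torques, N m; "tcp_pos": TCP position; "orientation": TCP orientation; "force": force on the tool from outside, world axes, zero at the start; "wrist_torque": the same for the moment, N m; "opening": opening from 0.0 (shut) to 1.0 (fully open).
Only numpy, scipy, OpenCV 4.12 (cv2) and the standard library are available. Lean on these libraries where they do the work, as an engineer would, in place of code of your own. Each camera call takes 0.05 s, during which the arm holds its last target.

## Working session

There is one attempt and no reset: what is moved stays moved. The work goes in short steps, Python scripts to look and compute and a tool call to move; the robot and the scene stay as the last step left them, time stands still between calls to the robot, and variables do not carry over. Pictures are saved under pics/ and viewed, and the job is handed in when it is done.

Besides the shell and the picture viewer there is one more tool, called by a JSON object that holds its "op" and its "data". arm_command: Moves the arm, as the interface text tells. Scaled input: -1 to 1 covers 25 mm each way for a shift and 90 degrees each way for a turn. Its arguments: {"type":"object","properties":{"commands":{"type":"array","items":{"type":"object","properties":{"claw":{"type":"number"},"travel":{"type":"array","items":{"type":"number","minimum":-1,"maximum":1}},"rotation":{"type":"array","items":{"type":"number","minimum":-1,"maximum":1}}}}},"force":{"type":"number"}},"required":["commands"]}

```bash
ls; mkdir -p pics
python3 - <<'E'
from plant import arm,snapshot
import cv2,numpy as np
print(arm.get_obs()); print(arm.tcp_to_grasp)
for n in("scene","top","wrist"):
    s=snapshot(n); cv2.imwrite(f"pics/{n}0.png",s["pixels"][:,:,::-1]); np.savez(f"/tmp/{n}0.npz",**s)
    print(n,s["fx"],s["fy"],s["cx"],s["cy"],s["R"],s["t"])
E
```

```text
pics
{'t': 0.0, 'joints': array([ 9.90925210e-01,  3.59475878e-01,  1.51148894e+00,  8.94547298e-06,
        1.27250351e+00, -1.15100861e-01]), 'qvel': array([ 0.00147883, -0.00060787,  0.00259889, -0.00160308, -0.00023028,
        0.00081001]), 'joint_efforts': array([ 1.25375263e-03, -5.27618337e+01, -2.78624082e+01,  3.78454934e-05,
        1.26903350e-02,  4.28520570e-05]), 'tcp_pos': array([0.26854168, 0.53575214, 0.23044944]), 'orientation': array([-3.14136875e+00,  1.86228051e-03,  1.10602364e+00]), 'force': array([0.31397048, 0.30867436, 0.28366653]), 'wrist_torque': array([-0.05594945,  0.00233497, -0.01279276]), 'opening': 0.9991976410740934}
0.0187
scene 363.4930144962673 363.4930144962673 259.4499928107274 189.76791613691893 [[ 0.0022012   0.9998294  -0.01833909]
 [ 0.53499463 -0.01667134 -0.84469096]
 [-0.84485259 -0.00795198 -0.53494006]] [-0.0352959  -0.24235433  1.4940007 ]
top 446.78027229859134 446.78027229859134 259.3602774875039 195.79000423111384 [[ 0.01591181 -0.99984888  0.00700286]
 [-0.993276   -0.01660967 -0.11457274]
 [ 0.11467174 -0.00513272 -0.99339018]] [-0.01354619  0.60242569  1.21696555]
wrist 329.1953527818794 329.1953527818794 260.60782726921974 189.0804105745721 [[ 0.44602903  0.89501596 -0.00212862]
 [ 0.8495562  -0.42262352  0.31566379]
 [ 0.28162452 -0.14260359 -0.94886872]] [-0.59826875 -0.04149146  0.38211638]
```

View pics/scene0.png

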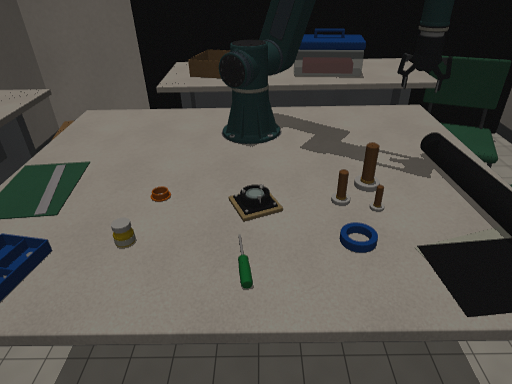

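View pics/top0.png

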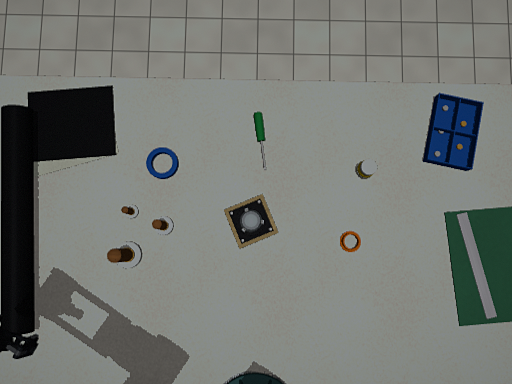

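View pics/wrist0.png

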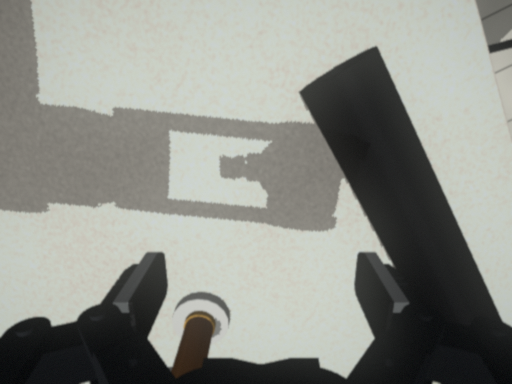

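The three pusher-like parts sit at top-view pixels (128,210) small, (162,224) middle and (120,255) large. In the scene view they are at (378,197), (342,187) and (369,167). The one at (162,224)/(342,187) is the middle-sized one. The retainer is at top (350,241) and the cell at (251,220). Next I'll check enlarged crops.

```bash
cat > h.py <<'E'
import numpy as np,cv2
from plant import arm,snapshot
def ray(s,u,v,z):
    d=s["R"].T@np.array([(u-s["cx"])/s["fx"],(v-s["cy"])/s["fy"],1]); c=-s["R"].T@s["t"]
    return c+d*(z-c[2])/d[2]
def cloud(s):
    v,u=np.mgrid[0:384,0:512]; z=s["depth"]
    P=np.stack([(u-s["cx"])/s["fx"]*z,(v-s["cy"])/s["fy"]*z,z],-1)
    return (P-s["t"])@s["R"]
def proj(s,X):
    c=s["R"]@X+s["t"]; return c[0]/c[2]*s["fx"]+s["cx"],c[1]/c[2]*s["fy"]+s["cy"]
E
python3 - <<'E'
from h import *
t=dict(np.load("/tmp/top0.npz")); sc=dict(np.load("/tmp/scene0.npz"))
a=cv2.resize(t["pixels"][185:275,95:185],(400,400),interpolation=2)
b=cv2.resize(sc["pixels"][135:215,320:400],(400,400),interpolation=2)
c=cv2.resize(t["pixels"][190:250,220:280],(400,300+100),interpolation=2)
d=cv2.resize(t["pixels"][220:260,330:370],(200,200),interpolation=2)
e=cv2.resize(sc["pixels"][175:215,140:180],(200,200),interpolation=2)
cv2.imwrite("pics/crop1.png",np.hstack([a,b])[:,:,::-1])
cv2.imwrite("pics/crop2.png",np.hstack([c,np.vstack([d,e])])[:,:,::-1])
C=cloud(t)
for n,(u0,u1,v0,v1) in dict(ret=(330,370,220,262),cell=(220,280,190,250),mid=(148,178,208,240),small=(115,142,198,222),big=(100,146,236,272),jar=(350,382,152,186),tape=(142,184,142,184)).items():
    p=C[v0:v1,u0:u1].reshape(-1,3); m=p[:,2]>.006; print(n,m.sum(),p[m].min(0).round(4),p[m].max(0).round(4),p[m].mean(0).round(4))
hsv=cv2.cvtColor(t["pixels"],cv2.COLOR_RGB2HSV)
m=(hsv[...,0]<20)&(hsv[...,1]>150)&(hsv[...,2]>80); m[:, :300]=0;m[:,400:]=0
v,u=np.nonzero(m); print("orange",u.min(),u.max(),v.min(),v.max(),ray(t,(u.min()+u.max())/2,(v.min()+v.max())/2,.012))
E
```

```text
ret 173 [ 0.4393 -0.3144  0.006 ] [0.5413 0.0027 1.278 ] [ 0.4823 -0.2536  0.0582]
cell 1809 [ 0.4542 -0.0613  0.0061] [0.6205 0.096  1.278 ] [0.5325 0.019  0.0365]
mid 313 [0.459  0.0027 0.0061] [0.5663 0.3098 1.278 ] [0.516  0.2585 0.0573]
small 157 [0.459  0.0027 0.0061] [0.5907 0.3904 1.278 ] [0.5537 0.3499 0.0573]
big 699 [0.3929 0.0027 0.006 ] [0.4767 0.4302 1.278 ] [0.4355 0.3502 0.0745]
jar 330 [ 0.459  -0.348   0.0061] [0.7389 0.0027 1.278 ] [ 0.6821 -0.2982  0.0555]
tape 519 [0.459  0.0027 0.0061] [0.7587 0.3296 1.278 ] [0.6942 0.2733 0.0318]
orange 340 360 231 251 [ 0.48097663 -0.2617817   0.012     ]
```

View pics/crop1.png

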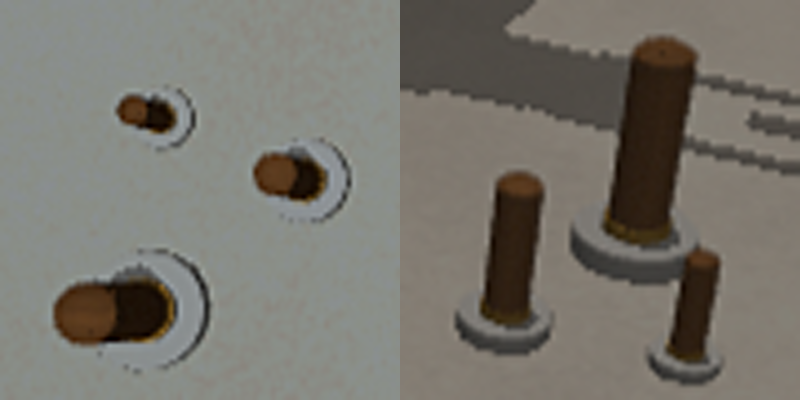

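View pics/crop2.png

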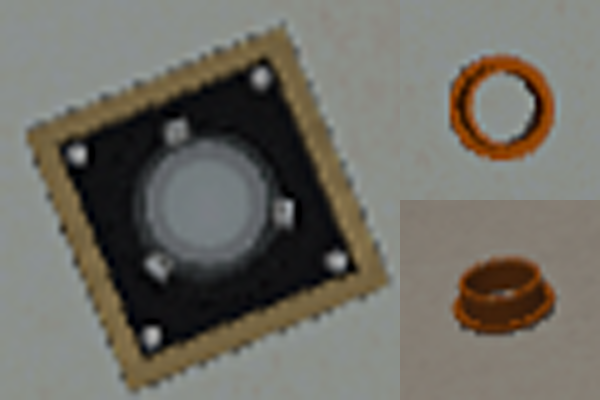

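The enlarged crop confirms that the middle pusher is at top (162,224), the upright sleeve-up retainer at (350,241) and the cell at (251,220). Now I'll measure them.

Run:
```python
from h import *
t=dict(np.load("/tmp/top0.npz")); sc=dict(np.load("/tmp/scene0.npz"))
for n,s,bx in(("top",t,(330,370,220,262)),("scene",sc,(140,180,175,215))):
    hsv=cv2.cvtColor(s["pixels"],cv2.COLOR_RGB2HSV)
    m=((hsv[...,0]<20)&(hsv[...,1]>140)&(hsv[...,2]>50)).astype(np.uint8)
    q=np.zeros_like(m); q[bx[2]:bx[3],bx[0]:bx[1]]=m[bx[2]:bx[3],bx[0]:bx[1]]
    cs,_=cv2.findContours(q,0,1); c=max(cs,key=cv2.contourArea); e=cv2.fitEllipse(c); print(n,"ret",e,ray(s,*e[0],.006).round(4),cv2.boundingRect(c))
C=cloud(t)
def sel(bx,z0,z1):
    p=C[bx[2]:bx[3],bx[0]:bx[1]].reshape(-1,3); p=p[(p[:,2]>z0)&(p[:,2]<z1)]; return p
for nm,bx in(("mid",(148,178,208,240)),("small",(115,142,198,222)),("big",(100,146,236,272))):
    for z0,z1 in((.006,.03),(.05,.2)):
        p=sel(bx,z0,z1); print(nm,z0,len(p),p.min(0).round(4),p.max(0).round(4))
Cs=cloud(sc)
for nm,bx in(("mid",(330,355,165,210)),("cell",(225,290,175,222))):
    p=Cs[bx[2]:bx[3],bx[0]:bx[1]].reshape(-1,3)
    for z0,z1 in((.006,.016),(.02,.09),(.09,.2)):
        q=p[(p[:,2]>z0)&(p[:,2]<z1)]; 
        if len(q): print("scene",nm,z0,len(q),q.min(0).round(4),q.max(0).round(4),q.mean(0).round(4))
p=sel((220,280,190,250),.005,.06)
for z0,z1 in((.008,.0145),(.035,.06),(.048,.06)):
    q=p[(p[:,2]>z0)&(p[:,2]<z1)]; print("cell",z0,len(q), cv2.minAreaRect(q[:,:2].astype(np.float32)) if len(q) else 0, q.mean(0) if len(q) else 0)
```

```text
top ret ((349.8132019042969, 241.18984985351562), (19.545982360839844, 20.222091674804688), 100.82511901855469) [ 0.4805 -0.2625  0.006 ] (340, 231, 21, 21)
scene ret ((160.13906860351562, 193.86508178710938), (13.881071090698242, 19.176006317138672), 80.7233657836914) [ 0.4772 -0.2634  0.006 ] (151, 187, 20, 15)
mid 0.006 185 [0.4777 0.231  0.0061] [0.5663 0.3098 0.0282]
mid 0.05 107 [0.5055 0.254  0.0554] [0.5296 0.2799 0.1053]
small 0.006 86 [0.528  0.334  0.0061] [0.5907 0.3904 0.0273]
small 0.05 51 [0.548  0.3515 0.052 ] [0.5646 0.3711 0.0794]
big 0.006 374 [0.3929 0.3239 0.006 ] [0.4767 0.4302 0.0293]
big 0.05 291 [0.4163 0.3437 0.0505] [0.4517 0.3815 0.1457]
scene mid 0.006 124 [0.4247 0.2415 0.006 ] [0.5455 0.3281 0.0158] [0.5262 0.2664 0.0113]
scene mid 0.02 201 [0.5143 0.2548 0.0209] [0.5337 0.2804 0.0898] [0.5265 0.266  0.0559]
scene mid 0.09 54 [0.5108 0.2556 0.0901] [0.5329 0.2806 0.1012] [0.5225 0.2669 0.0966]
scene cell 0.006 371 [ 0.4895 -0.0544  0.0061] [0.6119 0.097  0.0159] [0.5695 0.0217 0.0116]
scene cell 0.02 625 [ 0.4883 -0.0362  0.02  ] [0.5934 0.0779 0.0545] [0.5457 0.0214 0.0385]
cell 0.008 469 ((0.5359740257263184, 0.018939323723316193), (0.122132807970047, 0.12224075198173523), 23.52295684814453) [0.53284093 0.01977746 0.01169437]
cell 0.035 580 ((0.5339354872703552, 0.019736576825380325), (0.08040852844715118, 0.08004377037286758), 46.46678924560547) [0.53432204 0.01970779 0.04397597]
cell 0.048 49 ((0.5360310077667236, 0.012655684724450111), (0.06594934314489365, 0.0658586323261261), 0.4679131507873535) [0.53613308 0.01651094 0.0508913 ]
```

{"op": "arm_command", "data": {"commands": [{"claw": 1, "travel": [0, 0, 0], "rotation": [0, 0, 0.0777]}, {"claw": 1, "travel": [0, 0, 0], "rotation": [0, 0, 0.0777]}, {"claw": 1, "travel": [0, 0, 0], "rotation": [0, 0, 0.0777]}, {"claw": 1, "travel": [0, 0, 0], "rotation": [0, 0, 0.0777]}, {"claw": 1, "travel": [0, 0, 0], "rotation": [0, 0, 0.0777]}, {"claw": 1, "travel": [0, 0, 0], "rotation": [0, 0, 0.0777]}, {"claw": 1, "travel": [0, 0, 0], "rotation": [0, 0, 0.0777]}, {"claw": 1, "travel": [0, 0, 0], "rotation": [0, 0, 0.0777]}, {"claw": 1, "travel": [0, 0, 0], "rotation": [0, 0, 0.0777]}, {"claw": 1, "travel": [0, 0, 0], "rotation": [0, 0, 0.0777]}]}}

```text
t: 0.98
tcp_pos: [0.267, 0.5334, 0.2268]
orientation: [3.133, 0.004, -0.144]
force: [0.3, -0.6, 0.2]
opening: 1.001
```

{"op": "arm_command", "data": {"commands": [{"claw": 1, "travel": [0.83, 0.77, 0]}, {"claw": 1, "travel": [0.83, 0.77, 0]}, {"claw": 1, "travel": [0.83, 0.77, 0]}, {"claw": 1, "travel": [0.83, 0.77, 0]}, {"claw": 1, "travel": [0.83, 0.77, 0]}, {"claw": 1, "travel": [0.83, 0.77, 0]}, {"claw": 1, "travel": [0.83, 0.77, 0]}, {"claw": 1, "travel": [0.83, 0.77, 0]}, {"claw": 1, "travel": [0.83, 0.77, 0]}, {"claw": 1, "travel": [0.83, 0.77, 0]}, {"claw": 1, "travel": [0.83, 0.77, 0]}, {"claw": 1, "travel": [0.83, 0.77, 0]}]}}

```text
invalid input
```

{"op": "arm_command", "data": {"commands": [{"claw": 1, "travel": [0.15, 1, 0]}, {"claw": 1, "travel": [0.15, 1, 0]}, {"claw": 1, "travel": [0.15, 1, 0]}, {"claw": 1, "travel": [0.15, 1, 0]}, {"claw": 1, "travel": [0.15, 1, 0]}, {"claw": 1, "travel": [0.15, 1, 0]}, {"claw": 1, "travel": [0.15, 1, 0]}, {"claw": 1, "travel": [0.15, 1, 0]}, {"claw": 1, "travel": [0.15, 1, 0]}, {"claw": 1, "travel": [0.15, 1, 0]}, {"claw": 1, "travel": [0.15, 1, 0]}, {"claw": 1, "travel": [0.15, 1, 0]}, {"claw": 1, "travel": [0.15, 1, 0]}, {"claw": 1, "travel": [0.15, 1, 0]}, {"claw": 1, "travel": [0.15, 1, 0]}, {"claw": 1, "travel": [0.15, 1, 0]}, {"claw": 1, "travel": [0.15, 1, 0]}, {"claw": 1, "travel": [0.15, 1, 0]}]}}

```text
invalid input
```

{"op": "arm_command", "data": {"commands": [{"claw": 1, "travel": [0.83, 0.77, 0], "rotation": [0, 0, 0]}, {"claw": 1, "travel": [0.83, 0.77, 0], "rotation": [0, 0, 0]}, {"claw": 1, "travel": [0.83, 0.77, 0], "rotation": [0, 0, 0]}, {"claw": 1, "travel": [0.83, 0.77, 0], "rotation": [0, 0, 0]}, {"claw": 1, "travel": [0.83, 0.77, 0], "rotation": [0, 0, 0]}, {"claw": 1, "travel": [0.83, 0.77, 0], "rotation": [0, 0, 0]}, {"claw": 1, "travel": [0.83, 0.77, 0], "rotation": [0, 0, 0]}, {"claw": 1, "travel": [0.83, 0.77, 0], "rotation": [0, 0, 0]}, {"claw": 1, "travel": [0.83, 0.77, 0], "rotation": [0, 0, 0]}, {"claw": 1, "travel": [0.83, 0.77, 0], "rotation": [0, 0, 0]}, {"claw": 1, "travel": [0.83, 0.77, 0], "rotation": [0, 0, 0]}, {"claw": 1, "travel": [0.83, 0.77, 0], "rotation": [0, 0, 0]}]}}

```text
t: 1.98
tcp_pos: [0.4815, 0.2596, 0.2238]
orientation: [3.131, 0.01, -0.144]
force: [-0.5, 1.2, 0.7]
opening: 1.0
```

{"op": "arm_command", "data": {"commands": [{"claw": 1, "travel": [0.15, 1, 0], "rotation": [0, 0, 0]}, {"claw": 1, "travel": [0.15, 1, 0], "rotation": [0, 0, 0]}, {"claw": 1, "travel": [0.15, 1, 0], "rotation": [0, 0, 0]}, {"claw": 1, "travel": [0.15, 1, 0], "rotation": [0, 0, 0]}, {"claw": 1, "travel": [0.15, 1, 0], "rotation": [0, 0, 0]}, {"claw": 1, "travel": [0.15, 1, 0], "rotation": [0, 0, 0]}, {"claw": 1, "travel": [0.15, 1, 0], "rotation": [0, 0, 0]}, {"claw": 1, "travel": [0.15, 1, 0], "rotation": [0, 0, 0]}, {"claw": 1, "travel": [0.15, 1, 0], "rotation": [0, 0, 0]}, {"claw": 1, "travel": [0.15, 1, 0], "rotation": [0, 0, 0]}, {"claw": 1, "travel": [0.15, 1, 0], "rotation": [0, 0, 0]}, {"claw": 1, "travel": [0.15, 1, 0], "rotation": [0, 0, 0]}, {"claw": 1, "travel": [0.15, 1, 0], "rotation": [0, 0, 0]}, {"claw": 1, "travel": [0.15, 1, 0], "rotation": [0, 0, 0]}, {"claw": 1, "travel": [0.15, 1, 0], "rotation": [0, 0, 0]}, {"claw": 1, "travel": [0.15, 1, 0], "rotation": [0, 0, 0]}]}}

```text
t: 3.32
tcp_pos: [0.483, -0.1647, 0.2244]
orientation: [3.132, 0.012, -0.145]
force: [0.8, -0.3, -0.0]
opening: 0.998
```

```bash
cat >> h.py <<'E'
from scipy.spatial.transform import Rotation as Ro
def go(p,yaw=-6.5):
    o=arm.get_obs(); R=Ro.from_euler("xyz",o["orientation"])
    d=R.inv().apply(np.array(p)-o["tcp_pos"])/.025
    r=(R.inv()*Ro.from_euler("xyz",[np.pi,0,np.radians(yaw)])).as_rotvec()/(np.pi/2)
    print("tcp",o["tcp_pos"].round(4),"rpy",o["orientation"].round(4),"f",o["force"].round(1),"travel units",d.round(2),"rot",r.round(4),"t",o["t"])
E
python3 -c "
from h import *
go([.479,-.263,.12])"
```

```text
tcp [ 0.483  -0.1647  0.2244] rpy [ 3.1323  0.0122 -0.145 ] f [ 0.8 -0.3 -0. ] travel units [0.46 3.88 4.21] rot [ 0.0058  0.0078 -0.02  ] t 3.3167
```

{"op": "arm_command", "data": {"commands": [{"claw": 1, "travel": [0, 0, 0], "rotation": [0.0058, 0.0078, -0.02]}, {"claw": 1, "travel": [0.1, 0.97, 0.5], "rotation": [0, 0, 0]}, {"claw": 1, "travel": [0.1, 0.97, 0.5], "rotation": [0, 0, 0]}, {"claw": 1, "travel": [0.1, 0.97, 0.5], "rotation": [0, 0, 0]}, {"claw": 1, "travel": [0.1, 0.97, 0.5], "rotation": [0, 0, 0]}, {"claw": 1, "travel": [0, 0, 0], "rotation": [0, 0, 0]}]}}

```text
t: 3.82
tcp_pos: [0.4823, -0.2723, 0.1731]
orientation: [3.139, -0.004, -0.115]
force: [0.0, -0.6, -0.1]
opening: 1.003
```

Run:
```python
from h import *
go([.479,-.263,.10])
s=snapshot("wrist"); np.savez("/tmp/w1.npz",**s); cv2.imwrite("pics/w1.png",s["pixels"][:,:,::-1])
print(proj(s,np.array([.479,-.263,.021])))
go([.479,-.263,.10])
```

```text
tcp [ 0.4823 -0.2723  0.1731] rpy [ 3.1389 -0.0041 -0.1153] f [ 0.  -0.6 -0.1] travel units [-0.19 -0.36  2.92] rot [ 0.0017 -0.0026 -0.0012] t 3.8167
(np.float64(256.8908643874553), np.float64(161.37120855887156))
tcp [ 0.4822 -0.2705  0.1738] rpy [ 3.1404 -0.0038 -0.1157] f [-0.2  0.3 -0.3] travel units [-0.17 -0.29  2.95] rot [ 0.0008 -0.0024 -0.0014] t 3.8667
```

View pics/w1.png

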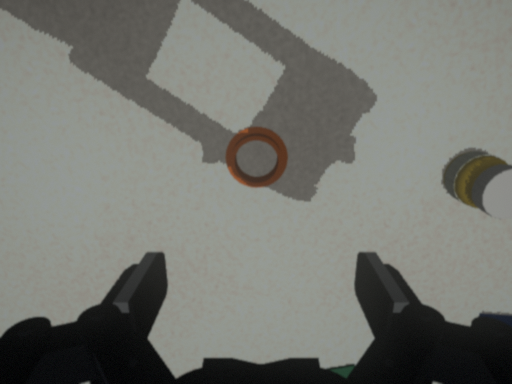

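```bash
cat >> h.py <<'E'
def orange(s):
    hsv=cv2.cvtColor(s["pixels"],cv2.COLOR_RGB2HSV)
    m=((hsv[...,0]<14)&(hsv[...,1]>140)&(hsv[...,2]>50)).astype(np.uint8)
    cs,_=cv2.findContours(m,0,1); c=max(cs,key=cv2.contourArea); return cv2.fitEllipse(cv2.convexHull(c))
E
python3 - <<'E'
from h import *
s=dict(np.load("/tmp/w1.npz")); e=orange(s); print(e,[ray(s,*e[0],z).round(4) for z in(.003,.006)])
C=cloud(s); p=C[120:195,218:295].reshape(-1,3)
for a,b in((.003,.008),(.018,.026)):
    q=p[(p[:,2]>a)&(p[:,2]<b)]; print(len(q),q.min(0).round(4),q.max(0).round(4),((q.min(0)+q.max(0))/2).round(4))
E
```

```text
((256.2939758300781, 156.63572692871094), (57.85651779174805, 59.476318359375), 74.73806762695312) [array([ 0.4783, -0.2626,  0.003 ]), array([ 0.4784, -0.2619,  0.006 ])]
905 [ 0.4376 -0.3017  0.003 ] [ 0.5173 -0.2244  0.008 ] [ 0.4774 -0.2631  0.0055]
728 [ 0.4542 -0.2868  0.018 ] [ 0.502  -0.2389  0.0248] [ 0.4781 -0.2629  0.0214]
```

```bash
python3 -c "
from h import *
go([.4783,-.2628,.03])"
```

```text
tcp [ 0.4822 -0.2705  0.1738] rpy [ 3.1404 -0.0038 -0.1157] f [-0.2  0.3 -0.3] travel units [-0.21 -0.29  5.75] rot [ 0.0008 -0.0024 -0.0014] t 3.8667
```

{"op": "arm_command", "data": {"commands": [{"claw": 1, "travel": [-0.21, -0.29, 0.9], "rotation": [0.0008, -0.0024, -0.001]}, {"claw": 1, "travel": [0, 0, 1], "rotation": [0, 0, 0]}, {"claw": 1, "travel": [0, 0, 1], "rotation": [0, 0, 0]}, {"claw": 1, "travel": [0, 0, 1], "rotation": [0, 0, 0]}, {"claw": 1, "travel": [0, 0, 1], "rotation": [0, 0, 0]}, {"claw": 1, "travel": [0, 0, 0], "rotation": [0, 0, 0]}]}}

```text
t: 4.37
tcp_pos: [0.4806, -0.26, 0.0512]
orientation: [3.141, -0.006, -0.115]
force: [-0.7, 0.1, -0.8]
opening: 1.001
```

```bash
python3 -c "
from h import *
go([.4783,-.2628,.009])"
```

```text
tcp [ 0.4806 -0.26    0.0512] rpy [ 3.1409 -0.006  -0.1152] f [-0.7  0.1 -0.8] travel units [-0.09  0.12  1.69] rot [ 0.0004 -0.0038 -0.0011] t 4.3667
```

{"op": "arm_command", "data": {"commands": [{"claw": 1, "travel": [-0.09, 0.12, 0.85], "rotation": [0.0004, -0.0038, -0.001]}, {"claw": 1, "travel": [0, 0, 0], "rotation": [0, 0, 0]}, {"claw": 1, "travel": [0, 0, 0.5], "rotation": [0, 0, 0]}, {"claw": 1, "travel": [0, 0, 0], "rotation": [0, 0, 0]}, {"claw": 1, "travel": [0, 0, 0], "rotation": [0, 0, 0]}]}}

```text
t: 4.78
tcp_pos: [0.4805, -0.2603, 0.0223]
orientation: [-3.141, -0.002, -0.111]
force: [-1.1, 0.1, 0.2]
opening: 1.004
```

```bash
python3 -c "
from h import *
go([.4783,-.2628,.009])"
```

```text
tcp [ 0.4805 -0.2603  0.0223] rpy [-3.1413e+00 -1.7000e-03 -1.1140e-01] f [-1.1  0.1  0.2] travel units [-0.08  0.11  0.53] rot [-0.0002 -0.0011  0.0013] t 4.7833
```

{"op": "arm_command", "data": {"commands": [{"claw": 1, "travel": [-0.12, 0.15, 0.4], "rotation": [0, -0.001, 0.001]}, {"claw": 1, "travel": [-0.08, 0.08, 0.2], "rotation": [0, 0, 0]}, {"claw": 1, "travel": [0, 0, 0], "rotation": [0, 0, 0]}]}}

```text
t: 5.03
tcp_pos: [0.4772, -0.2669, 0.0107]
orientation: [3.139, -0.006, -0.112]
force: [0.0, -0.4, -0.3]
opening: 1.005
```

```bash
python3 -c "
from h import *
go([.4783,-.2628,.009])"
```

```text
tcp [ 0.4772 -0.2669  0.0107] rpy [ 3.1386 -0.006  -0.112 ] f [ 0.  -0.4 -0.3] travel units [ 0.02 -0.17  0.07] rot [ 0.0019 -0.0038  0.0009] t 5.0333
```

{"op": "arm_command", "data": {"commands": [{"claw": 1, "travel": [0.02, -0.17, 0.07], "rotation": [0.002, -0.0038, 0.001]}, {"claw": 1, "travel": [0, 0, 0], "rotation": [0, 0, 0]}, {"claw": 1, "travel": [0, 0, 0], "rotation": [0, 0, 0]}]}}

```text
t: 5.28
tcp_pos: [0.4784, -0.263, 0.0096]
orientation: [-3.142, -0.0, -0.115]
force: [0.4, 0.8, 0.4]
opening: 1.001
```

```bash
python3 -c "
from h import *
go([.4783,-.2628,.009])"
```

```text
tcp [ 0.4784 -0.263   0.0096] rpy [-3.1415e+00 -4.0000e-04 -1.1510e-01] f [0.4 0.8 0.4] travel units [-0.   -0.01  0.02] rot [-0.     -0.0003 -0.0011] t 5.2833
```

Well aligned. Now I'll close gently.

{"op": "arm_command", "data": {"commands": [{"claw": 0.3, "travel": [0, 0, 0], "rotation": [0, 0, 0]}, {"claw": 0.3, "travel": [0, 0, 0], "rotation": [0, 0, 0]}, {"claw": 0.3, "travel": [0, 0, 0], "rotation": [0, 0, 0]}, {"claw": 0.3, "travel": [0, 0, 0], "rotation": [0, 0, 0]}, {"claw": 0.3, "travel": [0, 0, 0], "rotation": [0, 0, 0]}, {"claw": 0.3, "travel": [0, 0, 0], "rotation": [0, 0, 0]}, {"claw": 0.3, "travel": [0, 0, 0], "rotation": [0, 0, 0]}, {"claw": 0.3, "travel": [0, 0, 0], "rotation": [0, 0, 0]}], "force": 25}}

```text
t: 5.95
tcp_pos: [0.4786, -0.263, 0.0103]
orientation: [3.141, -0.001, -0.115]
force: [0.4, 0.8, -0.0]
opening: 0.545
```

Run:
```python
from h import *
go([.4783,-.2628,.009])
s=snapshot("scene"); c=cv2.resize(s["pixels"][150:220,125:205],(800,600),interpolation=2); cv2.imwrite("pics/g1.png",c[:,:,::-1])
s=snapshot("wrist"); cv2.imwrite("pics/w2.png",s["pixels"][:,:,::-1])
```

```text
tcp [ 0.4786 -0.263   0.0103] rpy [ 3.1414e+00 -7.0000e-04 -1.1460e-01] f [ 0.4  0.8 -0. ] travel units [-0.01 -0.01  0.05] rot [ 0.0001 -0.0004 -0.0008] t 5.95
```

View pics/g1.png

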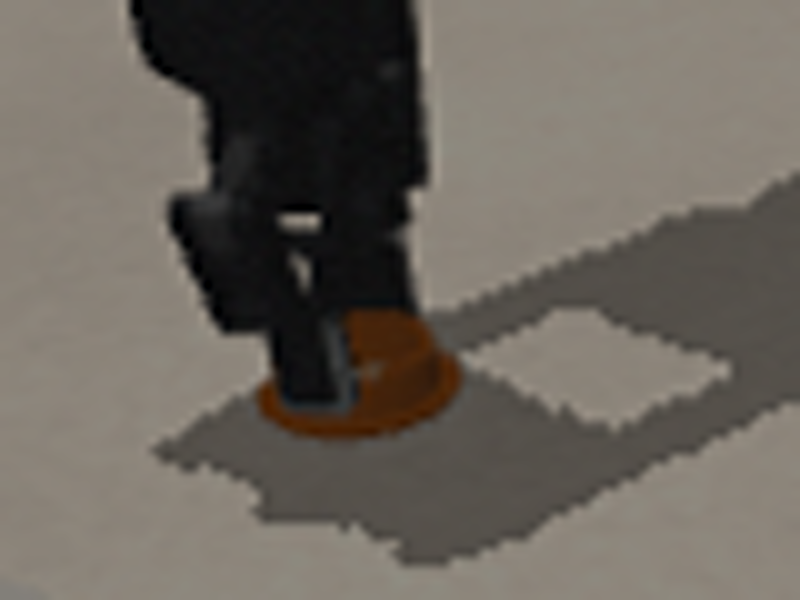

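View pics/w2.png

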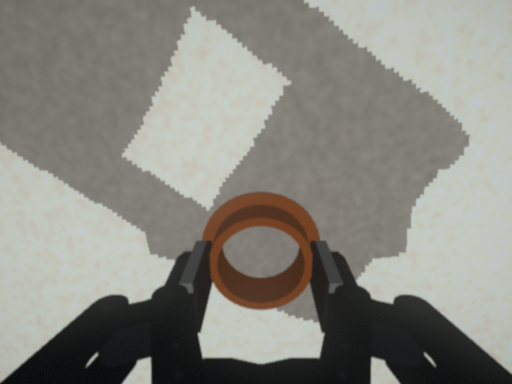

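{"op": "arm_command", "data": {"commands": [{"claw": 0.3, "travel": [0, 0, -1], "rotation": [0, 0, 0]}, {"claw": 0.3, "travel": [0, 0, -1], "rotation": [0, 0, 0]}, {"claw": 0.3, "travel": [0, 0, -1], "rotation": [0, 0, 0]}, {"claw": 0.3, "travel": [0, 0, -1], "rotation": [0, 0, 0]}, {"claw": 0.3, "travel": [0, 0, -1], "rotation": [0, 0, 0]}, {"claw": 0.3, "travel": [0, 0, 0], "rotation": [0, 0, 0]}, {"claw": 0.3, "travel": [0, 0, 0], "rotation": [0, 0, 0]}]}}

```text
t: 6.63
tcp_pos: [0.4768, -0.2618, 0.1385]
orientation: [-3.139, 0.005, -0.115]
force: [0.3, -0.2, -1.3]
opening: 0.548
```

```bash
python3 -c "
from h import *
go([.5345,-.07,.13])"
```

```text
tcp [ 0.4768 -0.2618  0.1385] rpy [-3.1387  0.0047 -0.1149] f [ 0.3 -0.2 -1.3] travel units [ 1.41 -7.88  0.35] rot [-0.0018  0.003  -0.0009] t 6.6333
```

{"op": "arm_command", "data": {"commands": [{"claw": 0.3, "travel": [0.17, -0.9, 0.02], "rotation": [-0.0018, 0.003, -0.001]}, {"claw": 0.3, "travel": [0.17, -0.98, 0.02], "rotation": [0, 0, 0]}, {"claw": 0.3, "travel": [0.17, -0.98, 0.02], "rotation": [0, 0, 0]}, {"claw": 0.3, "travel": [0.17, -0.98, 0.02], "rotation": [0, 0, 0]}, {"claw": 0.3, "travel": [0.17, -0.98, 0.02], "rotation": [0, 0, 0]}, {"claw": 0.3, "travel": [0.17, -0.98, 0.02], "rotation": [0, 0, 0]}, {"claw": 0.3, "travel": [0.17, -0.98, 0.02], "rotation": [0, 0, 0]}, {"claw": 0.3, "travel": [0.17, -0.98, 0.02], "rotation": [0, 0, 0]}, {"claw": 0.3, "travel": [0, 0, 0], "rotation": [0, 0, 0]}, {"claw": 0.3, "travel": [0, 0, 0], "rotation": [0, 0, 0]}]}}

```text
t: 7.47
tcp_pos: [0.5296, -0.0649, 0.1239]
orientation: [-3.14, 0.012, -0.117]
force: [-0.4, 0.3, 0.2]
opening: 0.543
```

Run:
```python
from h import *
go([.5345,.0197,.13])
s=snapshot("wrist"); np.savez("/tmp/w3.npz",**s); cv2.imwrite("pics/w3.png",s["pixels"][:,:,::-1])
print(proj(s,np.array([.5345,.0197,.044])))
C=cloud(s).reshape(-1,3); C=C[(abs(C[:,0]-.5345)<.1)&(abs(C[:,1]-.0197)<.1)]
for a,b in((.0425,.0455),(.046,.056)):
    q=C[(C[:,2]>a)&(C[:,2]<b)]; print(len(q),cv2.minEnclosingCircle(q[:,:2].astype(np.float32)),q.min(0),q.max(0))
q=C[(C[:,2]>.050)&(C[:,2]<.056)]
_,lab,cen=cv2.kmeans(q[:,:2].astype(np.float32),3,None,(3,50,1e-5),5,2); print(cen,np.bincount(lab.ravel()),cen.mean(0))
go([.5345,.0197,.13])
```

```text
tcp [ 0.5296 -0.0649  0.1239] rpy [-3.1404  0.0118 -0.1172] f [-0.4  0.3  0.2] travel units [-0.2  -3.38 -0.24] rot [-0.0008  0.0075 -0.0024] t 7.4667
(np.float64(256.9006404405702), np.float64(73.65250164840423))
6801 ((0.5307554602622986, 0.019786231219768524), 0.04187436029314995) [ 0.48894233 -0.02174452  0.04250455] [0.57231508 0.06155077 0.04549989]
2593 ((0.5307047963142395, 0.019630350172519684), 0.041435543447732925) [ 0.48936964 -0.0202488   0.04600012] [0.57177541 0.06097038 0.05594622]
[[ 0.50430804  0.03932388]
 [ 0.56094795  0.0330826 ]
 [ 0.5271001  -0.01294264]] [186 175 138] [0.5307854  0.01982128]
tcp [ 0.5294 -0.0649  0.1238] rpy [-3.1398  0.0123 -0.118 ] f [ 0.2  0.3 -0.8] travel units [-0.2  -3.39 -0.24] rot [-0.0011  0.0078 -0.0029] t 7.5167
```

View pics/w3.png

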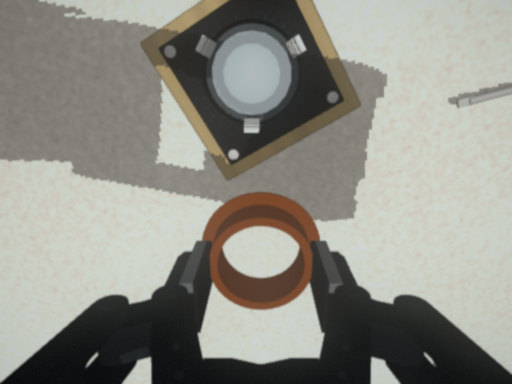

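Run:
```python
from h import *
s=dict(np.load("/tmp/w3.npz")); o=arm.get_obs(); C=cloud(s)
hsv=cv2.cvtColor(s["pixels"],cv2.COLOR_RGB2HSV); m=((hsv[...,0]<14)&(hsv[...,1]>140)&(hsv[...,2]>50))
p=C[m]; R=Ro.from_euler("xyz",o["orientation"])
print(len(p),[np.percentile(p[:,2],k).round(4) for k in(1,25,50,75,90,95,99)])
zt=np.percentile(p[:,2],97)
q=p[p[:,2]>zt-.003]; c,r=cv2.minEnclosingCircle(q[:,:2].astype(np.float32)); print(len(q),c,r,o["tcp_pos"], "top z-tcp",q[:,2].mean()-o["tcp_pos"][2])
l=R.inv().apply(np.array([*c,q[:,2].mean()])-o["tcp_pos"]); print("tool frame sleeve-top",l)
# tilt of sleeve top plane
A=np.c_[q[:,:2]-q[:,:2].mean(0),np.ones(len(q))]; print(np.linalg.lstsq(A,q[:,2],rcond=None)[0])
```

```text
3513 [np.float64(0.1188), np.float64(0.1201), np.float64(0.1352), np.float64(0.136), np.float64(0.1365), np.float64(0.1368), np.float64(0.1374)]
1923 (0.5334197878837585, -0.036243513226509094) 0.052070412784814835 [ 0.52935563 -0.06492218  0.12375722] top z-tcp 0.01345136804143604
tool frame sleeve-top [ 0.00049596 -0.02898121 -0.01340769]
[0.02349705 0.33013763 0.13720859]
```

Run:
```python
from h import *
s=dict(np.load("/tmp/w3.npz")); o=arm.get_obs(); C=cloud(s)
hsv=cv2.cvtColor(s["pixels"],cv2.COLOR_RGB2HSV); m=((hsv[...,0]<14)&(hsv[...,1]>140)&(hsv[...,2]>50)); m[:187]=0
p=C[m]; R=Ro.from_euler("xyz",o["orientation"])
q=p[(p[:,2]>.1335)&(p[:,2]<.139)]; c,r=cv2.minEnclosingCircle(q[:,:2].astype(np.float32)); print(len(q),c,r)
l=R.inv().apply(np.array([*c,q[:,2].mean()])-o["tcp_pos"]); print("tool frame sleeve-top",l)
A=np.c_[q[:,:2]-q[:,:2].mean(0),np.ones(len(q))]; print(np.linalg.lstsq(A,q[:,2],rcond=None)[0])
f=p[p[:,2]<.123]; print("flange",len(f),f.min(0),f.max(0),((f.min(0)+f.max(0))/2))
```

```text
1905 (0.5281542539596558, -0.06432601064443588) 0.02418966218829155
tool frame sleeve-top [-0.00141287 -0.00047202 -0.01220006]
[-0.01292914  0.00163115  0.13597449]
flange 1589 [ 0.501416   -0.06327557  0.11787518] [ 0.55715818 -0.03456177  0.12198162] [ 0.52928709 -0.04891867  0.1199284 ]
```

{"op": "arm_command", "data": {"commands": [{"claw": 0.3, "travel": [-0.08, -0.85, -0.2], "rotation": [-0.001, 0.0078, -0.002]}, {"claw": 0.3, "travel": [-0.08, -0.85, 0], "rotation": [0, 0, 0]}, {"claw": 0.3, "travel": [-0.08, -0.85, 0], "rotation": [0, 0, 0]}, {"claw": 0.3, "travel": [-0.08, -0.6, 0], "rotation": [0, 0, 0]}, {"claw": 0.3, "travel": [0, 0, 0], "rotation": [0, 0, 0]}, {"claw": 0.3, "travel": [0, 0, 0], "rotation": [0, 0, 0]}]}}

```text
t: 8.02
tcp_pos: [0.5285, 0.0104, 0.1256]
orientation: [3.139, 0.004, -0.121]
force: [0.5, -0.4, -0.4]
opening: 0.542
```

```bash
python3 -c "
from h import *
go([.5323,.0193,.07])"
```

```text
tcp [0.5285 0.0104 0.1256] rpy [ 3.1394  0.0042 -0.1213] f [ 0.5 -0.4 -0.4] travel units [ 0.12 -0.38  2.22] rot [ 0.0014  0.0027 -0.005 ] t 8.0167
```

{"op": "arm_command", "data": {"commands": [{"claw": 0.3, "travel": [0.12, -0.38, 0.6], "rotation": [0.0014, 0.0027, -0.005]}, {"claw": 0.3, "travel": [0, 0, 0.6], "rotation": [0, 0, 0]}, {"claw": 0.3, "travel": [0, 0, 0.5], "rotation": [0, 0, 0]}, {"claw": 0.3, "travel": [0, 0, 0], "rotation": [0, 0, 0]}, {"claw": 0.3, "travel": [0, 0, 0], "rotation": [0, 0, 0]}, {"claw": 0.3, "travel": [0, 0, 0], "rotation": [0, 0, 0]}]}}

```text
t: 8.52
tcp_pos: [0.5335, 0.0116, 0.0816]
orientation: [3.139, -0.001, -0.119]
force: [0.9, 0.5, 0.2]
opening: 0.541
```

```bash
python3 -c "
from h import *
go([.5323,.0193,.066])"
```

```text
tcp [0.5335 0.0116 0.0816] rpy [ 3.1392e+00 -1.2000e-03 -1.1890e-01] f [0.9 0.5 0.2] travel units [-0.08 -0.3   0.62] rot [ 0.0015 -0.0007 -0.0035] t 8.5167
```

{"op": "arm_command", "data": {"commands": [{"claw": 0.3, "travel": [-0.06, -0.3, 0.3], "rotation": [0.0015, -0.0007, -0.003]}, {"claw": 0.3, "travel": [0, 0, 0], "rotation": [0, 0, 0]}, {"claw": 0.3, "travel": [0, 0, 0], "rotation": [0, 0, 0]}]}}

```text
t: 8.77
tcp_pos: [0.5342, 0.0183, 0.0751]
orientation: [-3.142, -0.003, -0.116]
force: [0.4, -0.1, -1.1]
opening: 0.544
```

Run:
```python
from h import *
go([.5323,.0193,.064])
s=snapshot("wrist"); np.savez("/tmp/w4.npz",**s); cv2.imwrite("pics/w4.png",s["pixels"][:,:,::-1])
go([.5323,.0193,.064])
C=cloud(s)
hsv=cv2.cvtColor(s["pixels"],cv2.COLOR_RGB2HSV); m=((hsv[...,0]<14)&(hsv[...,1]>140)&(hsv[...,2]>50)); m[:187]=0
p=C[m]; zt=np.percentile(p[:,2],90); q=p[(p[:,2]>zt-.003)&(p[:,2]<zt+.003)]; c,r=cv2.minEnclosingCircle(q[:,:2].astype(np.float32)); print(len(q),zt,c,r)
C=C.reshape(-1,3); C=C[(abs(C[:,0]-.532)<.044)&(abs(C[:,1]-.0197)<.046)]
q=C[(C[:,2]>.0425)&(C[:,2]<.0455)]; print(len(q),cv2.minEnclosingCircle(q[:,:2].astype(np.float32)),q.min(0),q.max(0))
```

```text
tcp [0.5342 0.0183 0.0751] rpy [-3.1415e+00 -2.9000e-03 -1.1570e-01] f [ 0.4 -0.1 -1.1] travel units [-0.08 -0.03  0.44] rot [-0.     -0.0019 -0.0014] t 8.7667
tcp [0.5339 0.0185 0.075 ] rpy [-3.1414e+00 -2.4000e-03 -1.1570e-01] f [ 0.1 -0.5  0. ] travel units [-0.07 -0.03  0.44] rot [-0.0001 -0.0016 -0.0014] t 8.8167
2324 0.08754853118336081 (0.5328009128570557, 0.01887607015669346) 0.02442191168665886
4148 ((0.5309953093528748, 0.019979994744062424), 0.0418279804289341) [ 0.48938993 -0.01517589  0.04250247] [0.57248752 0.06151645 0.04549902]
```

View pics/w4.png

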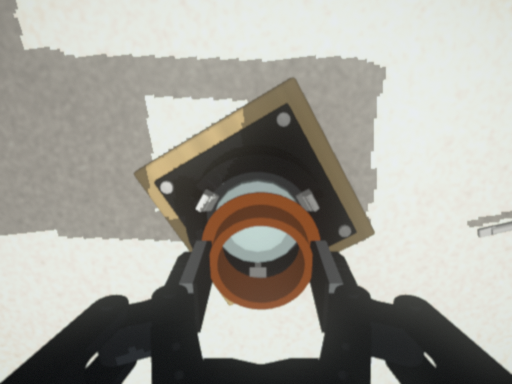

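{"op": "arm_command", "data": {"commands": [{"claw": 0.3, "travel": [-0.08, -0.04, 0.4], "rotation": [0, -0.0016, -0.001]}, {"claw": 0.3, "travel": [0, 0, 0], "rotation": [0, 0, 0]}, {"claw": 0.3, "travel": [0, 0, 0], "rotation": [0, 0, 0]}]}}

```text
t: 9.07
tcp_pos: [0.5326, 0.02, 0.0648]
orientation: [-3.141, -0.002, -0.113]
force: [0.6, -1.3, 0.2]
opening: 0.542
```

```bash
python3 -c "
from h import *
go([.5321,.0196,.0555])"
```

```text
tcp [0.5326 0.02   0.0648] rpy [-3.1414e+00 -1.5000e-03 -1.1320e-01] f [ 0.6 -1.3  0.2] travel units [-0.02  0.02  0.37] rot [-0.0001 -0.001   0.0002] t 9.0667
```

{"op": "arm_command", "data": {"commands": [{"claw": 0.3, "travel": [-0.02, 0.02, 0.3], "rotation": [0, -0.001, 0]}, {"claw": 0.3, "travel": [0, 0, 0], "rotation": [0, 0, 0]}, {"claw": 0.3, "travel": [0, 0, 0], "rotation": [0, 0, 0]}]}}

```text
t: 9.32
tcp_pos: [0.5317, 0.0197, 0.0564]
orientation: [-3.141, 0.001, -0.113]
force: [0.3, 0.6, 0.9]
opening: 0.545
```

```bash
python3 -c "
from h import *
go([.5321,.0196,.0550])"
```

```text
tcp [0.5317 0.0197 0.0564] rpy [-3.1415e+00  6.0000e-04 -1.1270e-01] f [0.3 0.6 0.9] travel units [0.01 0.   0.05] rot [-0.0001  0.0004  0.0005] t 9.3167
```

{"op": "arm_command", "data": {"commands": [{"claw": 0.3, "travel": [0.01, 0, 0.06], "rotation": [0, 0, 0]}, {"claw": 0.3, "travel": [0, 0, 0], "rotation": [0, 0, 0]}, {"claw": 0.3, "travel": [0, 0, 0], "rotation": [0, 0, 0]}]}}

```text
t: 9.57
tcp_pos: [0.5324, 0.0196, 0.0547]
orientation: [-3.142, 0.0, -0.113]
force: [0.2, 0.5, -0.3]
opening: 0.546
```

{"op": "arm_command", "data": {"commands": [{"claw": 0.7, "travel": [0, 0, 0], "rotation": [0, 0, 0]}, {"claw": 0.8, "travel": [0, 0, 0], "rotation": [0, 0, 0]}, {"claw": 0.8, "travel": [0, 0, 0], "rotation": [0, 0, 0]}, {"claw": 0.8, "travel": [0, 0, 0], "rotation": [0, 0, 0]}, {"claw": 0.8, "travel": [0, 0, 0], "rotation": [0, 0, 0]}]}}

```text
t: 9.98
tcp_pos: [0.5326, 0.0196, 0.0551]
orientation: [-3.141, -0.0, -0.113]
force: [-0.5, -0.4, 0.2]
opening: 0.799
```

Run:
```python
from h import *
go([.5321,.0196,.1550])
print(arm.get_obs()["opening"])
s=snapshot("wrist"); cv2.imwrite("pics/w5.png",s["pixels"][:,:,::-1])
C=cloud(s)
hsv=cv2.cvtColor(s["pixels"],cv2.COLOR_RGB2HSV); m=((hsv[...,0]<14)&(hsv[...,1]>140)&(hsv[...,2]>50)); m[:187]=0
p=C[m]; zt=np.percentile(p[:,2],90); q=p[(p[:,2]>zt-.003)&(p[:,2]<zt+.003)]; c,r=cv2.minEnclosingCircle(q[:,:2].astype(np.float32)); print(len(q),zt,c,r)
A=np.c_[q[:,:2]-q[:,:2].mean(0),np.ones(len(q))]; print(np.linalg.lstsq(A,q[:,2],rcond=None)[0])
```

```text
tcp [0.5326 0.0196 0.0551] rpy [-3.1415e+00 -4.0000e-04 -1.1290e-01] f [-0.5 -0.4  0.2] travel units [-0.02 -0.   -4.  ] rot [-0.0001 -0.0002  0.0004] t 9.9833
0.7991180957104137
2345 0.06691983586268396 (0.5309995412826538, 0.020260753110051155) 0.024230575188994408
[-0.01426346 -0.01542317  0.06638128]
```

View pics/w5.png

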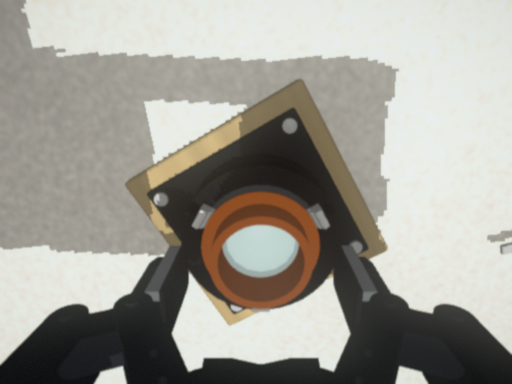

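{"op": "arm_command", "data": {"commands": [{"claw": 0.8, "travel": [0, 0, -0.8], "rotation": [0, 0, 0]}, {"claw": 0.8, "travel": [0, 0, -1], "rotation": [0, 0, 0]}, {"claw": 0.8, "travel": [0, 0, -1], "rotation": [0, 0, 0]}, {"claw": 1, "travel": [0, 0, -1], "rotation": [0, 0, 0]}, {"claw": 1, "travel": [0, -0.5, -0.9], "rotation": [0, 0, 0]}, {"claw": 1, "travel": [0, -0.8, 0], "rotation": [0, 0, 0]}, {"claw": 1, "travel": [0.1, -1, 0], "rotation": [0, 0, 0]}, {"claw": 1, "travel": [0.1, -1, 0], "rotation": [0, 0, 0]}, {"claw": 1, "travel": [0.1, -1, 0], "rotation": [0, 0, 0]}, {"claw": 1, "travel": [0.1, -1, 0], "rotation": [0, 0, 0]}, {"claw": 1, "travel": [0, 0, 0], "rotation": [0, 0, 0]}, {"claw": 1, "travel": [0, 0, 0], "rotation": [0, 0, 0]}]}}

```text
t: 11.03
tcp_pos: [0.558, 0.1549, 0.1794]
orientation: [-3.14, -0.001, -0.116]
force: [-0.9, 0.1, -0.3]
opening: 1.003
```

Run:
```python
from h import *
s=snapshot("wrist"); np.savez("/tmp/w6.npz",**s);cv2.imwrite("pics/w6.png",s["pixels"][:,:,::-1])
go([.521,.267,.1550])
C=cloud(s).reshape(-1,3); C=C[(abs(C[:,0]-.52)<.045)&(abs(C[:,1]-.267)<.045)]
for a,b in((.007,.016),(.03,.06),(.06,.09),(.092,.098),(.098,.105)):
    q=C[(C[:,2]>a)&(C[:,2]<b)]
    if len(q)>5: print(a,len(q),cv2.minEnclosingCircle(q[:,:2].astype(np.float32)),q.min(0).round(4),q.max(0).round(4))
```

```text
tcp [0.558  0.1549 0.1795] rpy [-3.1398e+00 -1.0000e-03 -1.1670e-01] f [-0.3  0.1 -0.4] travel units [-1.99 -4.28  0.99] rot [-0.0012 -0.0006 -0.002 ] t 11.0833
0.007 1642 ((0.5140901207923889, 0.266857773065567), 0.02703176438808441) [0.4883 0.2403 0.0073] [0.5408 0.2938 0.016 ]
0.03 206 ((0.5173618793487549, 0.2651163339614868), 0.012449611909687519) [0.511  0.2541 0.0302] [0.5271 0.2758 0.0597]
0.06 292 ((0.5172597169876099, 0.26527220010757446), 0.012496978975832462) [0.511  0.2542 0.06  ] [0.5271 0.276  0.0899]
0.092 260 ((0.5142752528190613, 0.2672814726829529), 0.013143560849130154) [0.5013 0.2542 0.0922] [0.5272 0.28   0.098 ]
0.098 1252 ((0.5144124031066895, 0.2669467628002167), 0.012999269179999828) [0.5018 0.2542 0.098 ] [0.527  0.2796 0.1034]
```

View pics/w6.png

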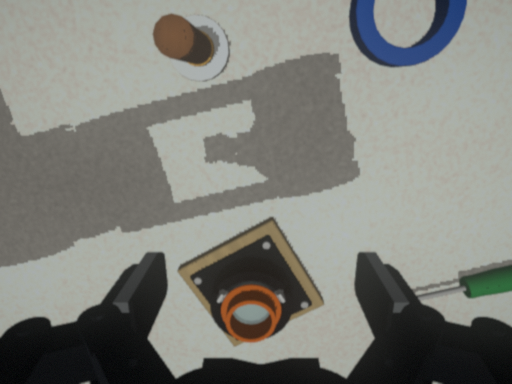

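{"op": "arm_command", "data": {"commands": [{"claw": 1, "travel": [-0.5, -0.8, 0], "rotation": [-0.001, -0.0006, -0.002]}, {"claw": 1, "travel": [-0.6, -0.8, 0.3], "rotation": [0, 0, 0]}, {"claw": 1, "travel": [-0.6, -0.8, 0.4], "rotation": [0, 0, 0]}, {"claw": 1, "travel": [-0.2, -0.6, 0.2], "rotation": [0, 0, 0]}, {"claw": 1, "travel": [0, 0, 0], "rotation": [0, 0, 0]}, {"claw": 1, "travel": [0, 0, 0], "rotation": [0, 0, 0]}]}}

```text
t: 11.58
tcp_pos: [0.518, 0.2303, 0.1559]
orientation: [3.138, 0.0, -0.12]
force: [1.3, -0.2, 0.1]
opening: 0.998
```

Run:
```python
from h import *
s=snapshot("wrist"); np.savez("/tmp/w7.npz",**s);cv2.imwrite("pics/w7.png",s["pixels"][:,:,::-1])
go([.516,.2666,.13])
C=cloud(s).reshape(-1,3); C=C[(abs(C[:,0]-.52)<.045)&(abs(C[:,1]-.267)<.045)]
for a,b in((.007,.016),(.092,.098),(.098,.105)):
    q=C[(C[:,2]>a)&(C[:,2]<b)]
    if len(q)>5: print(a,len(q),cv2.minEnclosingCircle(q[:,:2].astype(np.float32)),q.min(0).round(4),q.max(0).round(4))
```

```text
tcp [0.5181 0.2301 0.1559] rpy [ 3.1385e+00  3.0000e-04 -1.2040e-01] f [-0.1 -0.2 -1.1] travel units [-0.26 -1.44  1.03] rot [ 0.002   0.0002 -0.0044] t 11.6333
0.007 1512 ((0.5140892267227173, 0.2672717273235321), 0.026971496641635895) [0.4874 0.2444 0.0075] [0.5407 0.2941 0.0158]
0.092 223 ((0.5141313672065735, 0.26740726828575134), 0.013147744350135326) [0.5017 0.2551 0.092 ] [0.527  0.2804 0.098 ]
0.098 1120 ((0.5143417119979858, 0.26754817366600037), 0.012717625126242638) [0.5018 0.2551 0.098 ] [0.5268 0.28   0.1034]
```

View pics/w7.png

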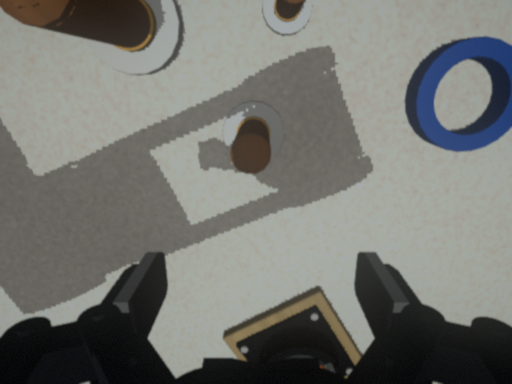

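{"op": "arm_command", "data": {"commands": [{"claw": 1, "travel": [-0.15, -0.6, 0], "rotation": [0.002, 0, -0.004]}, {"claw": 1, "travel": [-0.1, -0.6, 0], "rotation": [0, 0, 0]}, {"claw": 1, "travel": [0, -0.2, 0], "rotation": [0, 0, 0]}, {"claw": 1, "travel": [0, 0, 0], "rotation": [0, 0, 0]}, {"claw": 1, "travel": [0, 0, 0], "rotation": [0, 0, 0]}]}}

```text
t: 12.05
tcp_pos: [0.5185, 0.2653, 0.1572]
orientation: [-3.141, -0.002, -0.118]
force: [-0.3, -0.5, 0.6]
opening: 0.999
```

```bash
python3 -c "
from h import *
go([.5157,.267,.13])"
```

```text
tcp [0.5185 0.2653 0.1572] rpy [-3.1412e+00 -2.3000e-03 -1.1800e-01] f [-0.3 -0.5  0.6] travel units [-0.12 -0.05  1.09] rot [-0.0003 -0.0015 -0.0029] t 12.05
```

{"op": "arm_command", "data": {"commands": [{"claw": 1, "travel": [-0.12, -0.05, 0.4], "rotation": [0, -0.0015, -0.003]}, {"claw": 1, "travel": [0, 0, 0.4], "rotation": [0, 0, 0]}, {"claw": 1, "travel": [0, 0, 0.2], "rotation": [0, 0, 0]}, {"claw": 1, "travel": [0, 0, 0], "rotation": [0, 0, 0]}, {"claw": 1, "travel": [0, 0, 0], "rotation": [0, 0, 0]}]}}

```text
t: 12.47
tcp_pos: [0.5153, 0.266, 0.1289]
orientation: [3.141, 0.001, -0.113]
force: [0.1, -0.0, 0.2]
opening: 0.997
```

```bash
python3 -c "
from h import *
go([.5157,.267,.045])"
```

```text
tcp [0.5153 0.266  0.1289] rpy [ 3.1409e+00  1.0000e-03 -1.1290e-01] f [ 0.1 -0.   0.2] travel units [ 0.02 -0.04  3.36] rot [0.0004 0.0006 0.0004] t 12.4667
```

{"op": "arm_command", "data": {"commands": [{"claw": 1, "travel": [0.02, -0.04, 0.7], "rotation": [0.0004, 0.0006, 0]}, {"claw": 1, "travel": [0, 0, 0.8], "rotation": [0, 0, 0]}, {"claw": 1, "travel": [0, 0, 0.8], "rotation": [0, 0, 0]}, {"claw": 1, "travel": [0, 0, 0.7], "rotation": [0, 0, 0]}, {"claw": 1, "travel": [0, 0, 0.2], "rotation": [0, 0, 0]}, {"claw": 1, "travel": [0, 0, 0], "rotation": [0, 0, 0]}, {"claw": 1, "travel": [0, 0, 0], "rotation": [0, 0, 0]}]}}

```text
t: 13.05
tcp_pos: [0.5178, 0.2665, 0.0472]
orientation: [-3.141, -0.002, -0.114]
force: [0.4, -0.1, -0.6]
opening: 1.003
```

```bash
python3 -c "
from h import *
go([.5157,.267,.045])"
```

```text
tcp [0.5178 0.2665 0.0472] rpy [-3.1407e+00 -2.4000e-03 -1.1420e-01] f [ 0.4 -0.1 -0.6] travel units [-0.09 -0.01  0.09] rot [-0.0006 -0.0016 -0.0005] t 13.05
```

{"op": "arm_command", "data": {"commands": [{"claw": 1, "travel": [-0.09, -0.02, 0.06], "rotation": [-0.0006, -0.0016, 0]}, {"claw": 1, "travel": [0, 0, 0], "rotation": [0, 0, 0]}, {"claw": 1, "travel": [0, 0, 0], "rotation": [0, 0, 0]}]}}

```text
t: 13.3
tcp_pos: [0.517, 0.2678, 0.048]
orientation: [-3.14, -0.003, -0.114]
force: [1.0, -0.2, -0.4]
opening: 0.998
```

```bash
python3 -c "
from h import *
go([.5157,.267,.045])"
```

```text
tcp [0.517  0.2678 0.048 ] rpy [-3.1402e+00 -2.8000e-03 -1.1430e-01] f [ 1.  -0.2 -0.4] travel units [-0.05  0.04  0.12] rot [-0.0009 -0.0018 -0.0006] t 13.3
```

{"op": "arm_command", "data": {"commands": [{"claw": 1, "travel": [-0.05, 0.04, 0.1], "rotation": [-0.0009, -0.0018, 0]}, {"claw": 1, "travel": [0, 0, 0], "rotation": [0, 0, 0]}, {"claw": 1, "travel": [0, 0, 0], "rotation": [0, 0, 0]}]}}

```text
t: 13.55
tcp_pos: [0.5169, 0.2675, 0.0473]
orientation: [-3.14, -0.003, -0.114]
force: [-0.4, 0.7, -0.3]
opening: 1.0
```

{"op": "arm_command", "data": {"commands": [{"claw": 0.6, "travel": [0, 0, 0], "rotation": [0, 0, 0]}, {"claw": 0.5, "travel": [0, 0, 0], "rotation": [0, 0, 0]}, {"claw": 0.4, "travel": [0, 0, 0], "rotation": [0, 0, 0]}, {"claw": 0.35, "travel": [0, 0, 0], "rotation": [0, 0, 0]}, {"claw": 0.3, "travel": [0, 0, 0], "rotation": [0, 0, 0]}, {"claw": 0.25, "travel": [0, 0, 0], "rotation": [0, 0, 0]}, {"claw": 0.1, "travel": [0, 0, 0], "rotation": [0, 0, 0]}, {"claw": 0, "travel": [0, 0, 0], "rotation": [0, 0, 0]}, {"claw": 0, "travel": [0, 0, 0], "rotation": [0, 0, 0]}, {"claw": 0, "travel": [0, 0, 0], "rotation": [0, 0, 0]}, {"claw": 0, "travel": [0, 0, 0], "rotation": [0, 0, 0]}, {"claw": 0, "travel": [0, 0, 0], "rotation": [0, 0, 0]}], "force": 90}}

```text
t: 14.55
tcp_pos: [0.517, 0.2676, 0.0478]
orientation: [-3.14, -0.004, -0.114]
force: [-0.3, -0.2, 0.9]
opening: 0.282
```

Run:
```python
from h import *
go([.5157,.267,.045])
s=snapshot("scene"); c=cv2.resize(s["pixels"][135:215,310:400],(800,600),interpolation=2); cv2.imwrite("pics/g2.png",c[:,:,::-1])
```

```text
tcp [0.517  0.2676 0.0478] rpy [-3.1398 -0.0035 -0.1141] f [-0.3 -0.2  0.9] travel units [-0.05  0.03  0.11] rot [-0.0012 -0.0022 -0.0004] t 14.55
```

View pics/g2.png

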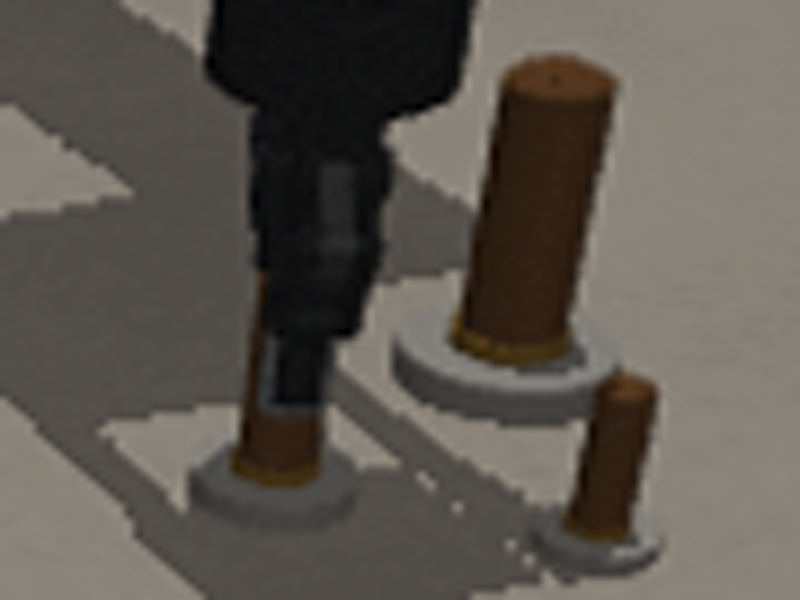

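{"op": "arm_command", "data": {"commands": [{"claw": 0, "travel": [0, 0, -0.6], "rotation": [0, 0, 0]}, {"claw": 0, "travel": [0, 0, -1], "rotation": [0, 0, 0]}, {"claw": 0, "travel": [0, 0, -1], "rotation": [0, 0, 0]}, {"claw": 0, "travel": [0, 0, -1], "rotation": [0, 0, 0]}, {"claw": 0, "travel": [0, 0, -1], "rotation": [0, 0, 0]}, {"claw": 0, "travel": [0, 0, -0.4], "rotation": [0, 0, 0]}, {"claw": 0, "travel": [0, 0, 0], "rotation": [0, 0, 0]}, {"claw": 0, "travel": [0, 0, 0], "rotation": [0, 0, 0]}]}}

```text
t: 15.27
tcp_pos: [0.5122, 0.2656, 0.1722]
orientation: [3.138, 0.008, -0.114]
force: [0.1, 0.3, -3.4]
opening: 0.286
```

```bash
python3 -c "
from h import *
go([.5323,.0197,.16])"
```

```text
tcp [0.5122 0.2656 0.1722] rpy [ 3.1378  0.0076 -0.1143] f [ 0.1  0.3 -3.4] travel units [1.92 9.68 0.51] rot [ 0.0024  0.0048 -0.0006] t 15.2667
```

{"op": "arm_command", "data": {"commands": [{"claw": 0, "travel": [0.16, 0.7, 0], "rotation": [0.0024, 0.0048, 0]}, {"claw": 0, "travel": [0.16, 0.85, 0], "rotation": [0, 0, 0]}, {"claw": 0, "travel": [0.16, 0.85, 0], "rotation": [0, 0, 0]}, {"claw": 0, "travel": [0.16, 0.85, 0], "rotation": [0, 0, 0]}, {"claw": 0, "travel": [0.16, 0.85, 0], "rotation": [0, 0, 0]}, {"claw": 0, "travel": [0.16, 0.85, 0], "rotation": [0, 0, 0]}, {"claw": 0, "travel": [0.16, 0.85, 0], "rotation": [0, 0, 0]}, {"claw": 0, "travel": [0.16, 0.85, 0], "rotation": [0, 0, 0]}, {"claw": 0, "travel": [0.16, 0.85, 0], "rotation": [0, 0, 0]}, {"claw": 0, "travel": [0.16, 0.85, 0], "rotation": [0, 0, 0]}, {"claw": 0, "travel": [0.16, 0.85, 0], "rotation": [0, 0, 0]}, {"claw": 0, "travel": [0.1, 0.5, 0], "rotation": [0, 0, 0]}, {"claw": 0, "travel": [0, 0, 0], "rotation": [0, 0, 0]}, {"claw": 0, "travel": [0, 0, 0], "rotation": [0, 0, 0]}]}}

```text
t: 16.43
tcp_pos: [0.5154, 0.0083, 0.1451]
orientation: [3.136, 0.039, -0.112]
force: [-0.7, 0.8, -2.8]
opening: 0.282
```

```bash
python3 -c "
from h import *
go([.5323,.0197,.14])"
```

```text
tcp [0.5154 0.0083 0.1451] rpy [ 3.1362  0.0391 -0.1123] f [-0.7  0.8 -2.8] travel units [ 0.63 -0.53  0.18] rot [0.0035 0.0249 0.0008] t 16.4333
```

{"op": "arm_command", "data": {"commands": [{"claw": 0, "travel": [0.3, -0.3, 0], "rotation": [0.0035, 0.0249, 0.0008]}, {"claw": 0, "travel": [0, 0, 0], "rotation": [0, 0, 0]}, {"claw": 0, "travel": [0, 0, 0], "rotation": [0, 0, 0]}]}}

```text
t: 16.68
tcp_pos: [0.5211, 0.0165, 0.1413]
orientation: [-3.141, 0.006, -0.114]
force: [-0.6, 0.5, -2.6]
opening: 0.283
```

```bash
python3 -c "
from h import *
go([.5323,.0197,.14])"
```

```text
tcp [0.5211 0.0165 0.1413] rpy [-3.1408  0.0062 -0.1138] f [-0.6  0.5 -2.6] travel units [ 0.43 -0.18  0.05] rot [-0.0005  0.0039 -0.0002] t 16.6833
```

{"op": "arm_command", "data": {"commands": [{"claw": 0, "travel": [0.4, -0.16, -0.1], "rotation": [-0.0005, 0.0039, 0]}, {"claw": 0, "travel": [0, 0, 0], "rotation": [0, 0, 0]}, {"claw": 0, "travel": [0, 0, 0], "rotation": [0, 0, 0]}]}}

```text
t: 16.93
tcp_pos: [0.5311, 0.0211, 0.1431]
orientation: [3.141, 0.004, -0.111]
force: [0.1, -0.4, -2.8]
opening: 0.284
```

Run:
```python
from h import *
s=snapshot("wrist"); np.savez("/tmp/w8.npz",**s);cv2.imwrite("pics/w8.png",s["pixels"][:,:,::-1])
s=snapshot("scene"); np.savez("/tmp/s8.npz",**s);c=cv2.resize(s["pixels"][140:225,205:305],(800,600),interpolation=2); cv2.imwrite("pics/g3.png",c[:,:,::-1])
go([.5323,.0197,.14])
```

```text
tcp [0.5316 0.0209 0.1433] rpy [ 3.1415e+00  2.2000e-03 -1.1170e-01] f [-0.9  0.6 -3.1] travel units [0.03 0.05 0.13] rot [0.0001 0.0014 0.0011] t 17.0333
```

View pics/w8.png

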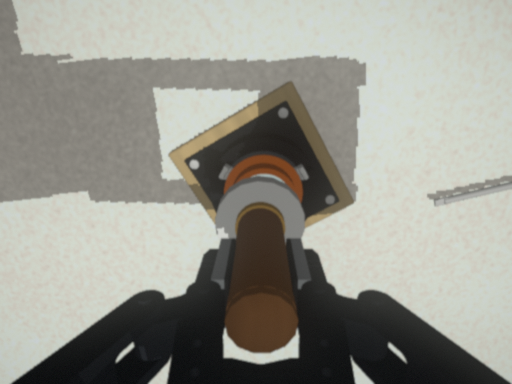

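View pics/g3.png

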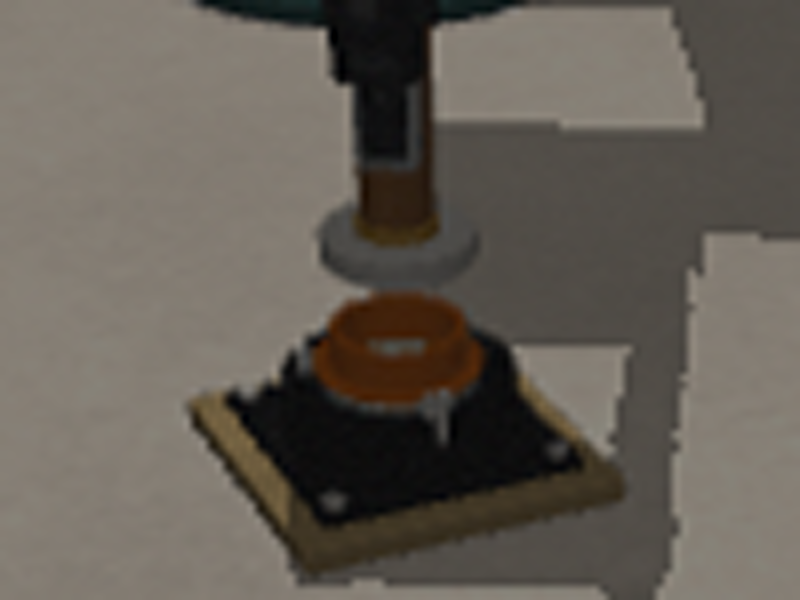

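Run:
```python
from h import *
s=dict(np.load("/tmp/w8.npz")); C=cloud(s).reshape(-1,3); C=C[(abs(C[:,0]-.531)<.05)&(abs(C[:,1]-.02)<.05)]
for a,b in((.0425,.0455),(.0475,.0515),(.062,.068),(.09,.098),(.101,.111),(.187,.2)):
    q=C[(C[:,2]>a)&(C[:,2]<b)]
    if len(q)>5: print(a,len(q),q[:,2].mean(),cv2.minEnclosingCircle(q[:,:2].astype(np.float32)),q.min(0).round(4),q.max(0).round(4))
print(np.histogram(C[:,2],bins=np.arange(.03,.21,.004)))
```

```text
0.0425 1275 0.044860893430786065 ((0.5308870673179626, 0.019727567210793495), 0.041742630302906036) [ 0.4892 -0.0082  0.0425] [0.5724 0.0614 0.0455]
0.0475 946 0.05021884459322004 ((0.5322638154029846, 0.022397402673959732), 0.03559811785817146) [0.5017 0.0033 0.0475] [0.564  0.0496 0.0515]
0.062 415 0.06597977451490436 ((0.5332682132720947, 0.02793765813112259), 0.0224318690598011) [0.5117 0.0221 0.0622] [0.5548 0.044  0.0678]
0.09 15 0.09743929946823476 ((0.5334638357162476, 0.040709272027015686), 0.01688995212316513) [0.5171 0.0368 0.0966] [0.5498 0.0477 0.098 ]
0.101 3073 0.10832266397874227 ((0.5289332270622253, 0.021291682496666908), 0.02689266763627529) [0.5023 0.0063 0.1011] [0.5556 0.0479 0.111 ]
0.187 9906 0.1950154861109037 ((0.5298819541931152, 0.022132087498903275), 0.04845042526721954) [0.4817 0.0047 0.187 ] [0.578  0.0393 0.2   ]
(array([ 420,   92,  114, 1876,  686,  802,  152,   75,  174,  242,    0,
          0,    0,    0,    0,    0,   15,  133,  141, 2832,  192,  276,
        117,  122,  136,  145,  152,  160,  178,  242,  403,  471,  517,
        575,  612,  651,  661,  728,  808, 1273, 2367, 4452, 4775, 2484]), array([0.03 , 0.034, 0.038, 0.042, 0.046, 0.05 , 0.054, 0.058, 0.062,
       0.066, 0.07 , 0.074, 0.078, 0.082, 0.086, 0.09 , 0.094, 0.098,
       0.102, 0.106, 0.11 , 0.114, 0.118, 0.122, 0.126, 0.13 , 0.134,
       0.138, 0.142, 0.146, 0.15 , 0.154, 0.158, 0.162, 0.166, 0.17 ,
       0.174, 0.178, 0.182, 0.186, 0.19 , 0.194, 0.198, 0.202, 0.206]))
```

{"op": "arm_command", "data": {"commands": [{"claw": 0, "travel": [0.08, 0.06, 0.4], "rotation": [0, 0.0014, 0.001]}, {"claw": 0, "travel": [0, 0, 0.3], "rotation": [0, 0, 0]}, {"claw": 0, "travel": [0, 0, 0], "rotation": [0, 0, 0]}, {"claw": 0, "travel": [0, 0, 0], "rotation": [0, 0, 0]}]}}

```text
t: 17.37
tcp_pos: [0.5336, 0.0189, 0.124]
orientation: [3.141, -0.0, -0.113]
force: [0.4, 0.1, -3.0]
opening: 0.282
```

```bash
python3 -c "
from h import *
go([.5332,.0194,.117])"
```

```text
tcp [0.5336 0.0189 0.124 ] rpy [ 3.1412e+00 -3.0000e-04 -1.1330e-01] f [ 0.4  0.1 -3. ] travel units [-0.02 -0.02  0.28] rot [ 0.0002 -0.0002  0.0001] t 17.3667
```

{"op": "arm_command", "data": {"commands": [{"claw": 0, "travel": [-0.01, -0.02, 0.28], "rotation": [0, 0, 0]}, {"claw": 0, "travel": [0, 0, 0], "rotation": [0, 0, 0]}, {"claw": 0, "travel": [0, 0, 0], "rotation": [0, 0, 0]}]}}

```text
t: 17.62
tcp_pos: [0.5327, 0.0193, 0.1157]
orientation: [3.141, 0.001, -0.114]
force: [0.4, -0.6, -2.2]
opening: 0.283
```

{"op": "arm_command", "data": {"commands": [{"claw": 0, "travel": [0, 0, 0.12], "rotation": [0, 0, 0]}, {"claw": 0, "travel": [0, 0, 0], "rotation": [0, 0, 0]}, {"claw": 0, "travel": [0, 0, 0], "rotation": [0, 0, 0]}]}}

```text
t: 17.87
tcp_pos: [0.533, 0.0192, 0.1126]
orientation: [3.141, 0.001, -0.114]
force: [-0.7, 1.1, -0.8]
opening: 0.283
```

```bash
python3 -c "
from h import *
go([.5332,.0194,.11])"
```

```text
tcp [0.533  0.0192 0.1126] rpy [ 3.1412e+00  8.0000e-04 -1.1380e-01] f [-0.7  1.1 -0.8] travel units [ 0.01 -0.01  0.1 ] rot [ 0.0002  0.0005 -0.0003] t 17.8667
```

{"op": "arm_command", "data": {"commands": [{"claw": 0, "travel": [0, 0, 0.05], "rotation": [0, 0, 0]}, {"claw": 0, "travel": [0, 0, 0], "rotation": [0, 0, 0]}]}}

```text
t: 18.03
tcp_pos: [0.5333, 0.0192, 0.112]
orientation: [3.141, -0.0, -0.114]
force: [-0.0, 0.7, -1.6]
opening: 0.282
```

{"op": "arm_command", "data": {"commands": [{"claw": 0, "travel": [0, 0, 0.05], "rotation": [0, 0, 0]}]}}

```text
t: 18.12
tcp_pos: [0.5337, 0.0192, 0.1113]
orientation: [3.141, -0.001, -0.114]
force: [-1.2, 0.2, 5.9]
opening: 0.287
```

{"op": "arm_command", "data": {"commands": [{"claw": 0, "travel": [0, 0, 0.05], "rotation": [0, 0, 0]}]}}

```text
t: 18.2
tcp_pos: [0.534, 0.0192, 0.1107]
orientation: [3.141, -0.002, -0.114]
force: [-3.4, 0.2, 12.3]
opening: 0.283
```

{"op": "arm_command", "data": {"commands": [{"claw": 0, "travel": [-0.02, 0, 0.04], "rotation": [0, -0.001, 0]}]}}

```text
t: 18.28
tcp_pos: [0.534, 0.0192, 0.1107]
orientation: [3.141, -0.002, -0.114]
force: [-2.5, 0.2, 10.6]
opening: 0.29
```

{"op": "arm_command", "data": {"commands": [{"claw": 0, "travel": [-0.02, 0, 0.04], "rotation": [0, -0.001, 0]}]}}

```text
t: 18.37
tcp_pos: [0.534, 0.0192, 0.1108]
orientation: [3.141, -0.001, -0.114]
force: [-2.1, -0.2, 9.4]
opening: 0.281
```

```bash
python3 -c "
from h import *
go([.5332,.0194,.107])"
```

```text
tcp [0.534  0.0192 0.1108] rpy [ 3.1413e+00 -1.3000e-03 -1.1360e-01] f [-2.1 -0.2  9.4] travel units [-0.03 -0.    0.15] rot [ 0.0002 -0.0008 -0.0001] t 18.3667
```

{"op": "arm_command", "data": {"commands": [{"claw": 0, "travel": [-0.02, 0, 0.055], "rotation": [0, -0.001, 0]}]}}

```text
t: 18.45
tcp_pos: [0.5341, 0.0192, 0.1107]
orientation: [3.141, -0.001, -0.114]
force: [-4.1, 0.1, 13.2]
opening: 0.28
```

{"op": "arm_command", "data": {"commands": [{"claw": 0, "travel": [-0.02, 0, 0.06], "rotation": [0, -0.001, 0]}]}}

```text
t: 18.53
tcp_pos: [0.5342, 0.0193, 0.1104]
orientation: [3.141, -0.001, -0.113]
force: [-3.0, 1.1, 12.3]
opening: 0.284
```

{"op": "arm_command", "data": {"commands": [{"claw": 0, "travel": [-0.02, 0, 0.065], "rotation": [0, -0.001, 0]}]}}

```text
t: 18.62
tcp_pos: [0.5343, 0.0193, 0.1101]
orientation: [3.141, -0.001, -0.113]
force: [-4.1, 1.1, 12.9]
opening: 0.282
```

{"op": "arm_command", "data": {"commands": [{"claw": 0, "travel": [-0.05, 0, 0.07], "rotation": [0, -0.001, 0]}]}}

```text
t: 18.7
tcp_pos: [0.5342, 0.0192, 0.1099]
orientation: [3.141, -0.002, -0.113]
force: [-2.2, 1.1, 14.7]
opening: 0.285
```

{"op": "arm_command", "data": {"commands": [{"claw": 0, "travel": [-0.05, 0, 0.07], "rotation": [0, -0.001, 0]}]}}

```text
t: 18.78
tcp_pos: [0.5341, 0.0193, 0.1099]
orientation: [3.141, -0.003, -0.113]
force: [-2.8, 0.2, 14.1]
opening: 0.284
```

{"op": "arm_command", "data": {"commands": [{"claw": 0, "travel": [-0.05, 0, 0.07], "rotation": [0, -0.001, 0]}]}}

```text
t: 18.87
tcp_pos: [0.5341, 0.0193, 0.1099]
orientation: [3.141, -0.005, -0.113]
force: [-3.8, 1.0, 13.9]
opening: 0.285
```

{"op": "arm_command", "data": {"commands": [{"claw": 0, "travel": [-0.05, 0, 0.08], "rotation": [0, -0.004, 0]}]}}

```text
t: 18.95
tcp_pos: [0.5342, 0.0193, 0.1098]
orientation: [3.141, -0.002, -0.113]
force: [-1.9, 0.2, 16.0]
opening: 0.285
```

{"op": "arm_command", "data": {"commands": [{"claw": 0, "travel": [-0.05, 0, 0.085], "rotation": [0, -0.004, 0]}]}}

```text
t: 19.03
tcp_pos: [0.5345, 0.0192, 0.1097]
orientation: [3.141, 0.001, -0.113]
force: [-2.5, -0.1, 16.9]
opening: 0.281
```

Run:
```python
from h import *
go([.5332,.0194,.107]); print(arm.get_obs()["wrist_torque"])
s=snapshot("scene"); c=cv2.resize(s["pixels"][140:225,205:305],(800,600),interpolation=2); cv2.imwrite("pics/g4.png",c[:,:,::-1])
go([.5332,.0194,.107])
```

```text
tcp [0.5345 0.0192 0.1097] rpy [ 3.141e+00  1.000e-03 -1.128e-01] f [-2.5 -0.1 16.9] travel units [-0.05 -0.    0.11] rot [0.0003 0.0006 0.0004] t 19.0333
[ 0.01645619  0.58124555 -0.00259538]
tcp [0.5345 0.0192 0.1097] rpy [ 3.1411e+00  1.2000e-03 -1.1290e-01] f [-2.8  0.8 15.9] travel units [-0.05 -0.    0.11] rot [0.0003 0.0008 0.0003] t 19.0833
```

View pics/g4.png

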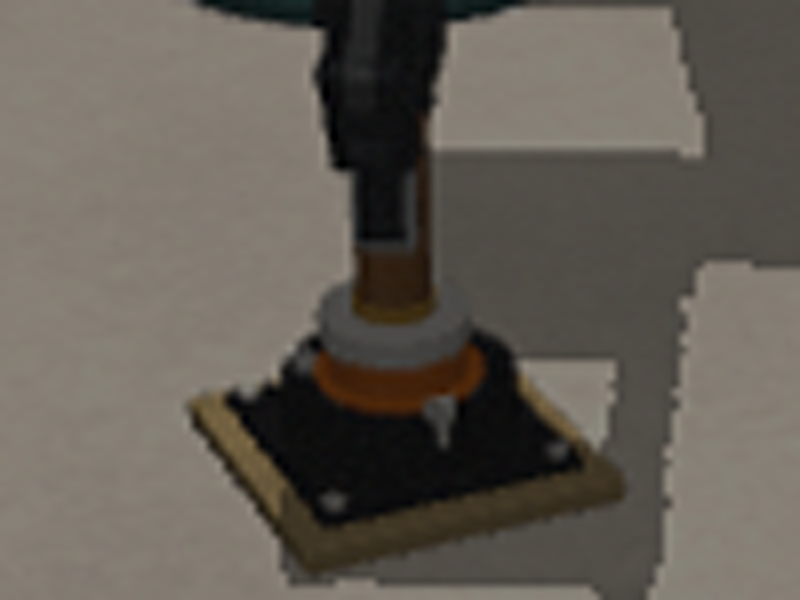

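{"op": "arm_command", "data": {"commands": [{"claw": 0, "travel": [-0.06, 0, 0.09], "rotation": [0, -0.001, 0]}]}}

```text
t: 19.17
tcp_pos: [0.5344, 0.0193, 0.1095]
orientation: [3.141, -0.0, -0.113]
force: [-4.2, 0.5, 19.0]
opening: 0.283
```

{"op": "arm_command", "data": {"commands": [{"claw": 0, "travel": [-0.06, 0, 0.09], "rotation": [0, -0.001, 0]}]}}

```text
t: 19.25
tcp_pos: [0.5343, 0.0193, 0.1093]
orientation: [3.141, -0.002, -0.113]
force: [-1.9, -0.0, 12.9]
opening: 0.28
```

{"op": "arm_command", "data": {"commands": [{"claw": 0, "travel": [-0.07, 0, 0.095], "rotation": [0, -0.001, 0]}]}}

```text
t: 19.33
tcp_pos: [0.534, 0.0193, 0.1084]
orientation: [3.141, -0.004, -0.113]
force: [-0.2, -0.2, 7.3]
opening: 0.285
```

{"op": "arm_command", "data": {"commands": [{"claw": 0, "travel": [-0.04, 0, 0.06], "rotation": [0, -0.003, 0]}]}}

```text
t: 19.42
tcp_pos: [0.5341, 0.0193, 0.1079]
orientation: [3.141, -0.002, -0.113]
force: [-0.0, -1.2, 5.5]
opening: 0.279
```

{"op": "arm_command", "data": {"commands": [{"claw": 0, "travel": [-0.04, 0, 0.06], "rotation": [0, -0.003, 0]}]}}

```text
t: 19.5
tcp_pos: [0.5343, 0.0193, 0.1075]
orientation: [3.141, 0.0, -0.113]
force: [-2.2, 0.2, 11.1]
opening: 0.286
```

{"op": "arm_command", "data": {"commands": [{"claw": 0, "travel": [-0.05, 0, 0.065], "rotation": [0, -0.001, 0]}]}}

```text
t: 19.58
tcp_pos: [0.5343, 0.0192, 0.1071]
orientation: [3.141, -0.001, -0.113]
force: [-2.3, 0.3, 12.9]
opening: 0.283
```

{"op": "arm_command", "data": {"commands": [{"claw": 0, "travel": [-0.05, 0, 0.07], "rotation": [0, -0.001, 0]}]}}

```text
t: 19.67
tcp_pos: [0.5343, 0.0193, 0.1069]
orientation: [3.141, -0.002, -0.113]
force: [-3.7, -0.7, 21.1]
opening: 0.284
```

Run:
```python
from h import *
go([.5332,.0194,.107]); 
s=snapshot("scene"); c=cv2.resize(s["pixels"][140:225,205:305],(800,600),interpolation=2); cv2.imwrite("pics/g5.png",c[:,:,::-1])
```

```text
tcp [0.5343 0.0193 0.1069] rpy [ 3.1411e+00 -1.6000e-03 -1.1260e-01] f [-3.7 -0.7 21.1] travel units [-0.04  0.   -0.  ] rot [ 0.0003 -0.001   0.0005] t 19.6667
```

View pics/g5.png

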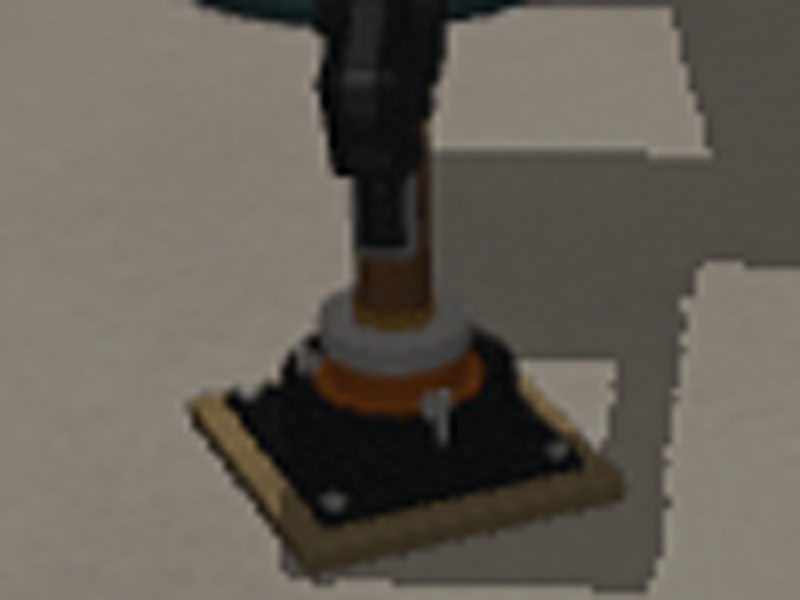

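{"op": "arm_command", "data": {"commands": [{"claw": 0, "travel": [-0.05, 0, 0.06], "rotation": [0, -0.001, 0]}]}}

```text
t: 19.8
tcp_pos: [0.5342, 0.0193, 0.107]
orientation: [3.141, -0.002, -0.113]
force: [-1.9, -0.9, 13.4]
opening: 0.285
```

{"op": "arm_command", "data": {"commands": [{"claw": 0, "travel": [-0.05, 0, 0.065], "rotation": [0, -0.001, 0]}]}}

```text
t: 19.88
tcp_pos: [0.5341, 0.0193, 0.1069]
orientation: [3.141, -0.003, -0.113]
force: [-4.0, 0.2, 16.0]
opening: 0.282
```

Run:
```python
from h import *
go([.5332,.0194,.107]); print(arm.get_obs()["wrist_torque"])
s=snapshot("wrist"); np.savez("/tmp/w9.npz",**s);cv2.imwrite("pics/w9.png",s["pixels"][:,:,::-1])
C=cloud(s).reshape(-1,3); C=C[(abs(C[:,0]-.531)<.05)&(abs(C[:,1]-.02)<.05)]
for a,b in((.0425,.0455),(.0455,.052),(.068,.0785)):
    q=C[(C[:,2]>a)&(C[:,2]<b)]
    if len(q)>5: print(a,len(q),np.median(q[:,2]),cv2.minEnclosingCircle(q[:,:2].astype(np.float32)))
```

```text
tcp [0.5341 0.0193 0.1069] rpy [ 3.141  -0.0034 -0.1126] f [-4.   0.2 16. ] travel units [-0.04  0.   -0.  ] rot [ 0.0003 -0.0022  0.0005] t 19.8833
[-0.0425504   0.5143075   0.03717866]
0.0425 2808 0.044877311597508296 ((0.5309535264968872, 0.019688135012984276), 0.04197036102414131)
0.0455 1704 0.045971961765323685 ((0.5309081673622131, 0.02012423239648342), 0.04159979149699211)
0.068 3155 0.07257567896723859 ((0.5321198105812073, 0.01941554620862007), 0.02694437839090824)
```

View pics/w9.png

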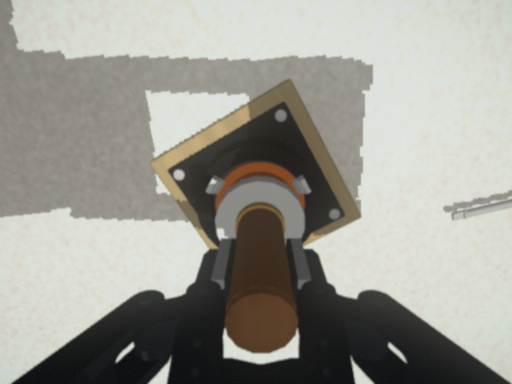

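{"op": "arm_command", "data": {"commands": [{"claw": 0, "travel": [-0.07, 0, 0.075], "rotation": [0, -0.002, 0]}]}}

```text
t: 20.02
tcp_pos: [0.5341, 0.0193, 0.1069]
orientation: [3.141, -0.004, -0.113]
force: [-2.0, 0.0, 16.8]
opening: 0.279
```

{"op": "arm_command", "data": {"commands": [{"claw": 0, "travel": [-0.07, 0, 0.08], "rotation": [0, -0.002, 0]}]}}

```text
t: 20.1
tcp_pos: [0.5341, 0.0193, 0.1069]
orientation: [3.141, -0.004, -0.113]
force: [-2.5, -0.8, 18.6]
opening: 0.285
```

{"op": "arm_command", "data": {"commands": [{"claw": 0, "travel": [-0.07, 0, 0.08], "rotation": [0, -0.002, 0]}]}}

```text
t: 20.18
tcp_pos: [0.5341, 0.0193, 0.1069]
orientation: [3.141, -0.005, -0.113]
force: [-2.1, 0.9, 17.6]
opening: 0.281
```

{"op": "arm_command", "data": {"commands": [{"claw": 0, "travel": [-0.06, 0, 0.088], "rotation": [0, -0.005, 0]}]}}

```text
t: 20.27
tcp_pos: [0.5343, 0.0193, 0.1069]
orientation: [3.141, -0.001, -0.112]
force: [-3.6, -0.5, 19.8]
opening: 0.286
```

{"op": "arm_command", "data": {"commands": [{"claw": 0, "travel": [-0.06, 0, 0.09], "rotation": [0, -0.004, 0]}]}}

```text
t: 20.35
tcp_pos: [0.5345, 0.0193, 0.1069]
orientation: [3.141, 0.002, -0.112]
force: [-3.6, -0.6, 20.7]
opening: 0.286
```

{"op": "arm_command", "data": {"commands": [{"claw": 0, "travel": [0, 0, -0.2], "rotation": [0, 0, 0]}, {"claw": 0, "travel": [0, 0, -0.4], "rotation": [0, 0, 0]}, {"claw": 0, "travel": [0, 0, -0.6], "rotation": [0, 0, 0]}, {"claw": 0, "travel": [0, 0, 0], "rotation": [0, 0, 0]}, {"claw": 0, "travel": [0, 0, 0], "rotation": [0, 0, 0]}]}}

```text
t: 20.77
tcp_pos: [0.5344, 0.0193, 0.1383]
orientation: [3.141, 0.003, -0.112]
force: [-1.1, 0.6, -3.2]
opening: 0.279
```

Run:
```python
from h import *
go([.5332,.0194,.107])
s=snapshot("wrist"); np.savez("/tmp/w10.npz",**s);cv2.imwrite("pics/w10.png",s["pixels"][:,:,::-1])
C=cloud(s).reshape(-1,3); C=C[(abs(C[:,0]-.531)<.05)&(abs(C[:,1]-.02)<.05)]
print(np.histogram(C[:,2],bins=np.arange(.04,.072,.001)))
s=snapshot("scene"); np.savez("/tmp/s10.npz",**s);c=cv2.resize(s["pixels"][140:225,205:305],(800,600),interpolation=2); cv2.imwrite("pics/g6.png",c[:,:,::-1])
```

```text
tcp [0.5344 0.0193 0.1383] rpy [ 3.1411  0.0032 -0.1125] f [-1.1  0.6 -3.2] travel units [-0.04  0.    1.25] rot [0.0003 0.002  0.0006] t 20.7667
(array([  42,   73,   83,  112,  755, 1659,  645,   72,   44,   48,   44,
         55,   40,   62,   95,   34,   19,   12,   28,   18,   89,  224,
         97,    7,    0,    0,    0,    0,    0,    0,    0]), array([0.04 , 0.041, 0.042, 0.043, 0.044, 0.045, 0.046, 0.047, 0.048,
       0.049, 0.05 , 0.051, 0.052, 0.053, 0.054, 0.055, 0.056, 0.057,
       0.058, 0.059, 0.06 , 0.061, 0.062, 0.063, 0.064, 0.065, 0.066,
       0.067, 0.068, 0.069, 0.07 , 0.071]))
```

View pics/g6.png

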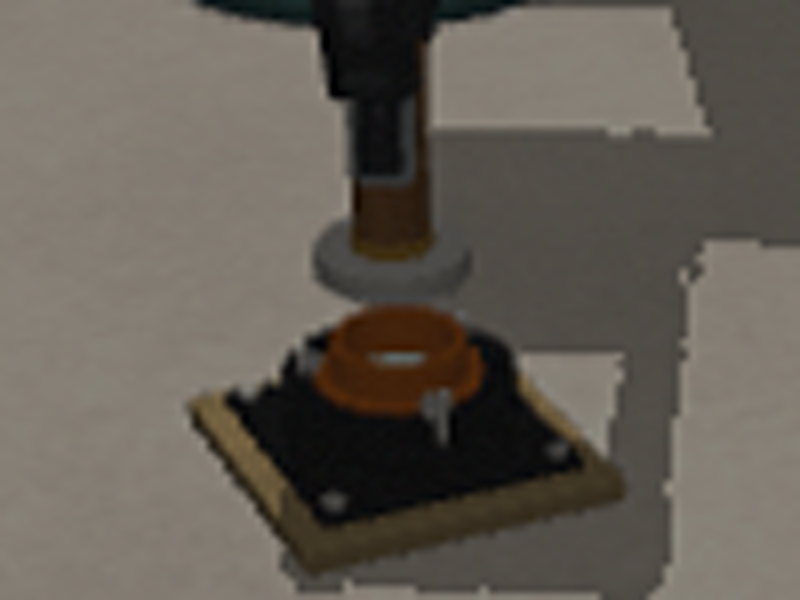

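View pics/w10.png

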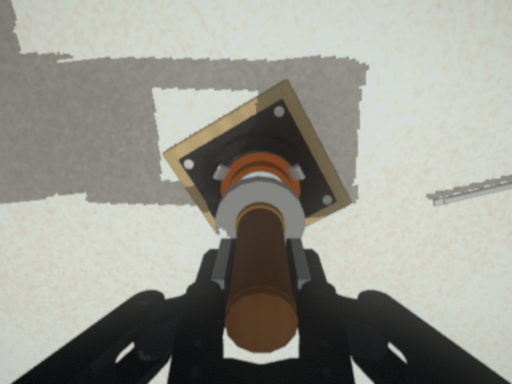

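```bash
cat >> h.py <<'E'
def chk(s,cx=.5309,cy=.0198):
    C=cloud(s); hsv=cv2.cvtColor(s["pixels"],cv2.COLOR_RGB2HSV)
    r=np.hypot(C[...,0]-cx,C[...,1]-cy); orr=(hsv[...,0]<16)&(hsv[...,1]>120)&(hsv[...,2]>40)
    for n,m in(("sleeve",orr&(r>.0208)&(r<.0233)&(C[...,2]>.054)&(C[...,2]<.07)),("flange",orr&(r>.0255)&(r<.0295)),("rim",~orr&(hsv[...,2]<70)&(r>.034)&(r<.040)&(C[...,2]>.04)&(C[...,2]<.048))):
        q=C[m]; A=np.c_[q[:,0]-cx,q[:,1]-cy,np.ones(len(q))]
        if len(q)>20: print(n,len(q),"med",np.median(q[:,2]).round(5),"fit",np.linalg.lstsq(A,q[:,2],rcond=None)[0].round(4))
E
python3 - <<'E'
from h import *
for k in("w8","w10"): print(k); chk(dict(np.load(f"/tmp/{k}.npz")))
E
```

```text
w8
sleeve 190 med 0.06642 fit [-0.0105  0.0164  0.0661]
flange 634 med 0.05028 fit [-0.0308 -0.0562  0.0507]
rim 1303 med 0.04538 fit [-0.     -0.0004  0.0454]
w10
sleeve 210 med 0.06155 fit [0.0352 0.0488 0.0603]
flange 570 med 0.04553 fit [-0.0122 -0.0645  0.046 ]
rim 1371 med 0.0454 fit [-0.     -0.0001  0.0454]
```

{"op": "arm_command", "data": {"commands": [{"claw": 0, "travel": [0, -0.4, -0.4], "rotation": [0, 0.002, 0.0006]}, {"claw": 0, "travel": [0, -0.8, -0.2], "rotation": [0, 0, 0]}, {"claw": 0, "travel": [0, -0.8, 0], "rotation": [0, 0, 0]}, {"claw": 0, "travel": [0, -0.8, 0], "rotation": [0, 0, 0]}, {"claw": 0, "travel": [0, -0.8, 0], "rotation": [0, 0, 0]}, {"claw": 0, "travel": [0, -0.8, 0], "rotation": [0, 0, 0]}, {"claw": 0, "travel": [0, 0, 0], "rotation": [0, 0, 0]}, {"claw": 0, "travel": [0, 0, 0], "rotation": [0, 0, 0]}]}}

```text
t: 21.53
tcp_pos: [0.5443, 0.1372, 0.1519]
orientation: [-3.141, 0.007, -0.117]
force: [-0.1, -0.2, -2.9]
opening: 0.284
```

Run:
```python
from h import *
go([.517,.2676,.14])
s=snapshot("top"); np.savez("/tmp/t11.npz",**s); c=cv2.resize(s["pixels"][190:250,220:280],(600,600),interpolation=2); cv2.imwrite("pics/t11.png",c[:,:,::-1])
C=cloud(s);r=np.hypot(C[...,0]-.5335,C[...,1]-.0197)
hsv=cv2.cvtColor(s["pixels"],cv2.COLOR_RGB2HSV); orr=(hsv[...,0]<16)&(hsv[...,1]>120)
q=C[orr&(r<.035)]; print(len(q),cv2.minEnclosingCircle(q[:,:2].astype(np.float32)),np.histogram(q[:,2],np.arange(.036,.07,.002)))
A=np.c_[q[:,0]-.5335,q[:,1]-.0197,np.ones(len(q))]
m=q[:,2]>.054;print(np.linalg.lstsq(A[m],q[m,2],rcond=None)[0]);m=(q[:,2]<.049)&(q[:,2]>.04);print(m.sum(),np.linalg.lstsq(A[m],q[m,2],rcond=None)[0])
```

```text
tcp [0.5443 0.1372 0.1519] rpy [-3.1411  0.0074 -0.1171] f [-0.1 -0.2 -2.9] travel units [-1.69 -5.05  0.49] rot [-0.0003  0.0047 -0.0023] t 21.5333
219 ((0.5363306403160095, 0.02051537111401558), 0.031475890427827835) (array([ 1,  3, 14, 32, 43, 28, 10,  6,  0,  3,  7, 16, 26, 14,  6,  0,  0]), array([0.036, 0.038, 0.04 , 0.042, 0.044, 0.046, 0.048, 0.05 , 0.052,
       0.054, 0.056, 0.058, 0.06 , 0.062, 0.064, 0.066, 0.068, 0.07 ]))
[ 0.03149997 -0.00790011  0.06057371]
124 [ 0.00388811 -0.01930029  0.0447691 ]
```

View pics/t11.png

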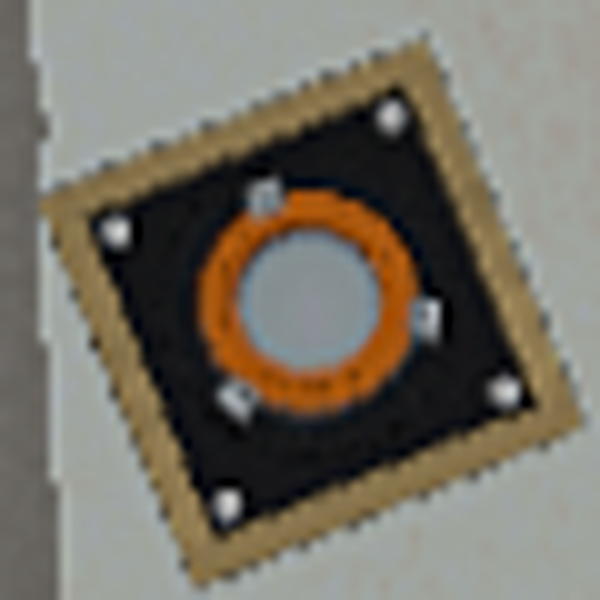

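{"op": "arm_command", "data": {"commands": [{"claw": 0, "travel": [-0.3, -0.7, 0], "rotation": [0, 0.0047, -0.002]}, {"claw": 0, "travel": [-0.35, -0.8, 0], "rotation": [0, 0, 0]}, {"claw": 0, "travel": [-0.35, -0.8, 0], "rotation": [0, 0, 0]}, {"claw": 0, "travel": [-0.35, -0.8, 0], "rotation": [0, 0, 0]}, {"claw": 0, "travel": [-0.25, -0.8, 0], "rotation": [0, 0, 0]}, {"claw": 0, "travel": [0, -0.6, 0], "rotation": [0, 0, 0]}, {"claw": 0, "travel": [0, 0, 0], "rotation": [0, 0, 0]}, {"claw": 0, "travel": [0, 0, 0], "rotation": [0, 0, 0]}]}}

```text
t: 22.25
tcp_pos: [0.5151, 0.2523, 0.1511]
orientation: [3.139, 0.003, -0.122]
force: [-0.6, -0.5, -2.8]
opening: 0.281
```

Run:
```python
from h import *
go([.517,.2676,.065])
```

```text
tcp [0.5151 0.2523 0.1511] rpy [ 3.1386  0.0033 -0.1217] f [-0.6 -0.5 -2.8] travel units [ 0.01 -0.63  3.44] rot [ 0.0019  0.0021 -0.0053] t 22.25
```

{"op": "arm_command", "data": {"commands": [{"claw": 0, "travel": [0, -0.2, 0.6], "rotation": [0.002, 0.002, -0.005]}, {"claw": 0, "travel": [0, 0, 0.8], "rotation": [0, 0, 0]}, {"claw": 0, "travel": [0, 0, 0.8], "rotation": [0, 0, 0]}, {"claw": 0, "travel": [0, 0, 0.7], "rotation": [0, 0, 0]}, {"claw": 0, "travel": [0, 0, 0.3], "rotation": [0, 0, 0]}, {"claw": 0, "travel": [0, 0, 0], "rotation": [0, 0, 0]}, {"claw": 0, "travel": [0, 0, 0], "rotation": [0, 0, 0]}]}}

```text
t: 22.83
tcp_pos: [0.5179, 0.2501, 0.0698]
orientation: [3.14, -0.002, -0.119]
force: [-0.1, 0.0, -1.8]
opening: 0.286
```

Run:
```python
from h import *
go([.517,.257,.048])
```

```text
tcp [0.5179 0.2501 0.0698] rpy [ 3.1399e+00 -2.0000e-03 -1.1930e-01] f [-0.1  0.  -1.8] travel units [-0.07 -0.27  0.87] rot [ 0.0011 -0.0013 -0.0037] t 22.8333
```

{"op": "arm_command", "data": {"commands": [{"claw": 0, "travel": [0, 0, 0.5], "rotation": [0.001, -0.0013, 0]}, {"claw": 0, "travel": [0, 0, 0.2], "rotation": [0, 0, 0]}, {"claw": 0, "travel": [0, 0, 0], "rotation": [0, 0, 0]}, {"claw": 0, "travel": [0, 0, 0], "rotation": [0, 0, 0]}]}}

```text
t: 23.17
tcp_pos: [0.5201, 0.2495, 0.0533]
orientation: [-3.14, -0.004, -0.121]
force: [0.1, 0.4, -2.1]
opening: 0.281
```

Run:
```python
from h import *
go([.517,.25,.048])
```

```text
tcp [0.5201 0.2495 0.0533] rpy [-3.14   -0.0036 -0.1206] f [ 0.1  0.4 -2.1] travel units [-0.13 -0.    0.21] rot [-0.001  -0.0023 -0.0045] t 23.1667
```

{"op": "arm_command", "data": {"commands": [{"claw": 0, "travel": [0, 0, 0.16], "rotation": [-0.001, 0, 0]}, {"claw": 0, "travel": [0, 0, 0], "rotation": [0, 0, 0]}, {"claw": 0, "travel": [0, 0, 0], "rotation": [0, 0, 0]}]}}

```text
t: 23.42
tcp_pos: [0.521, 0.25, 0.0498]
orientation: [-3.141, -0.005, -0.12]
force: [0.1, -0.6, -2.0]
opening: 0.285
```

{"op": "arm_command", "data": {"commands": [{"claw": 0, "travel": [0, 0, 0.05], "rotation": [0, 0, 0]}, {"claw": 0, "travel": [0, 0, 0], "rotation": [0, 0, 0]}]}}

```text
t: 23.58
tcp_pos: [0.5212, 0.2503, 0.0489]
orientation: [-3.141, -0.006, -0.12]
force: [0.5, 0.2, -1.9]
opening: 0.281
```

{"op": "arm_command", "data": {"commands": [{"claw": 0, "travel": [0, 0, 0.04], "rotation": [0, 0, 0]}, {"claw": 0, "travel": [0, 0, 0], "rotation": [0, 0, 0]}]}}

```text
t: 23.75
tcp_pos: [0.5214, 0.2504, 0.048]
orientation: [-3.14, -0.006, -0.12]
force: [-0.5, -0.0, -2.7]
opening: 0.282
```

{"op": "arm_command", "data": {"commands": [{"claw": 0, "travel": [0, 0, 0.04], "rotation": [0, -0.003, 0]}, {"claw": 0, "travel": [0, 0, 0], "rotation": [0, 0, 0]}]}}

```text
t: 23.92
tcp_pos: [0.5217, 0.2506, 0.0482]
orientation: [-3.14, -0.002, -0.119]
force: [-0.0, 0.3, -2.3]
opening: 0.282
```

{"op": "arm_command", "data": {"commands": [{"claw": 0, "travel": [0, 0, 0.03], "rotation": [0, 0, 0]}, {"claw": 0, "travel": [0, 0, 0], "rotation": [0, 0, 0]}]}}

```text
t: 24.08
tcp_pos: [0.5221, 0.2508, 0.0479]
orientation: [-3.139, -0.003, -0.119]
force: [-1.3, 0.2, -2.0]
opening: 0.284
```

{"op": "arm_command", "data": {"commands": [{"claw": 0, "travel": [0, 0, 0.03], "rotation": [0, 0, 0]}, {"claw": 0, "travel": [0, 0, 0], "rotation": [0, 0, 0]}]}}

```text
t: 24.25
tcp_pos: [0.5222, 0.2509, 0.048]
orientation: [-3.139, -0.003, -0.119]
force: [-0.5, -0.8, -1.7]
opening: 0.283
```

{"op": "arm_command", "data": {"commands": [{"claw": 0, "travel": [0, 0, 0.06], "rotation": [0, 0, 0]}]}}

```text
t: 24.33
tcp_pos: [0.5223, 0.2511, 0.0477]
orientation: [-3.139, -0.004, -0.12]
force: [-7.8, -2.2, 28.0]
opening: 0.279
```

{"op": "arm_command", "data": {"commands": [{"claw": 0, "travel": [0, 0, 0.05], "rotation": [0, 0, 0]}]}}

```text
t: 24.42
tcp_pos: [0.5223, 0.2511, 0.0478]
orientation: [-3.139, -0.004, -0.119]
force: [-5.4, -2.0, 14.8]
opening: 0.284
```

Firm contact with the table. I'll relax the push and release.

{"op": "arm_command", "data": {"commands": [{"claw": 0, "travel": [0, 0, 0], "rotation": [0, 0, 0]}, {"claw": 0, "travel": [0, 0, 0], "rotation": [0, 0, 0]}, {"claw": 0.4, "travel": [0, 0, 0], "rotation": [0, 0, 0]}, {"claw": 0.6, "travel": [0, 0, 0], "rotation": [0, 0, 0]}, {"claw": 0.8, "travel": [0, 0, 0], "rotation": [0, 0, 0]}, {"claw": 1, "travel": [0, 0, 0], "rotation": [0, 0, 0]}, {"claw": 1, "travel": [0, 0, 0], "rotation": [0, 0, 0]}, {"claw": 1, "travel": [0, 0, 0], "rotation": [0, 0, 0]}, {"claw": 1, "travel": [0, 0, 0], "rotation": [0, 0, 0]}, {"claw": 1, "travel": [0, 0, 0], "rotation": [0, 0, 0]}]}}

```text
t: 25.25
tcp_pos: [0.5234, 0.2514, 0.0475]
orientation: [-3.138, -0.006, -0.119]
force: [-0.5, -0.2, 0.4]
opening: 1.003
```

{"op": "arm_command", "data": {"commands": [{"claw": 1, "travel": [0, 0, -0.5], "rotation": [0, 0, 0]}, {"claw": 1, "travel": [0, 0, -0.9], "rotation": [0, 0, 0]}, {"claw": 1, "travel": [0, 0, -1], "rotation": [0, 0, 0]}, {"claw": 1, "travel": [0, 0, -1], "rotation": [0, 0, 0]}, {"claw": 1, "travel": [0, 0, -1], "rotation": [0, 0, 0]}, {"claw": 1, "travel": [0, 0, -0.6], "rotation": [0, 0, 0]}, {"claw": 1, "travel": [0, 0.8, 0], "rotation": [0, 0, 0]}, {"claw": 1, "travel": [0, 1, 0], "rotation": [0, 0, 0]}, {"claw": 1, "travel": [0, 1, 0], "rotation": [0, 0, 0]}, {"claw": 1, "travel": [0, 1, 0], "rotation": [0, 0, 0]}, {"claw": 1, "travel": [0, 1, 0], "rotation": [0, 0, 0]}, {"claw": 1, "travel": [0, 1, 0], "rotation": [0, 0, 0]}, {"claw": 1, "travel": [0, 1, 0], "rotation": [0, 0, 0]}, {"claw": 1, "travel": [0, 1, 0], "rotation": [0, 0, 0]}, {"claw": 1, "travel": [0, 1, 0], "rotation": [0, 0, 0]}, {"claw": 1, "travel": [0, 1, 0], "rotation": [0, 0, 0]}, {"claw": 1, "travel": [0, 1, 0], "rotation": [0, 0, 0]}, {"claw": 1, "travel": [0, 1, 0], "rotation": [0, 0, 0]}, {"claw": 1, "travel": [0, 0.8, 0], "rotation": [0, 0, 0]}, {"claw": 1, "travel": [0, 0, 0], "rotation": [0, 0, 0]}]}}

```text
t: 26.92
tcp_pos: [0.4843, -0.0739, 0.1789]
orientation: [-3.138, -0.011, -0.114]
force: [-0.9, -0.1, -0.8]
opening: 1.004
```

Run:
```python
from h import *
go([.53,-.06,.15])
s=snapshot("wrist"); np.savez("/tmp/w12.npz",**s);cv2.imwrite("pics/w12.png",s["pixels"][:,:,::-1]); chk(s)
s=snapshot("scene"); np.savez("/tmp/s12.npz",**s);cv2.imwrite("pics/s12.png",s["pixels"][:,:,::-1])
```

```text
tcp [ 0.4843 -0.0739  0.1789] rpy [-3.1379 -0.0112 -0.1139] f [-0.9 -0.1 -0.8] travel units [ 1.74 -0.75  1.18] rot [-0.0024 -0.0072 -0.0003] t 26.9167
sleeve 785 med 0.06145 fit [-0.0168 -0.0019  0.0609]
flange 755 med 0.04563 fit [ 0.0026 -0.0019  0.0456]
rim 2166 med 0.04538 fit [-0.0009  0.0004  0.0454]
```

View pics/w12.png

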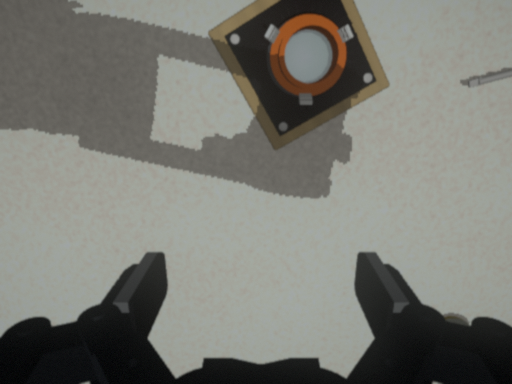

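View pics/s12.png

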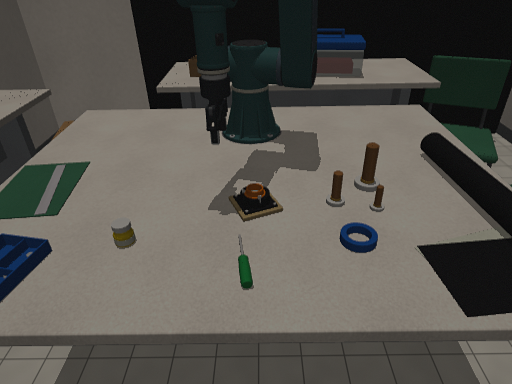

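The wrist view at (308,55) shows the flange level and flush, with all three catch noses over it. In the scene view the pusher stands upright at (337,188), and the jar, tape and screwdriver are where they were. I'm handing the job in.

Run:
```python
from h import *
s=dict(np.load("/tmp/s12.npz")); C=cloud(s)[165:210,322:352].reshape(-1,3)
for a,b in((.02,.04),(.075,.092)):
    q=C[(C[:,2]>a)&(C[:,2]<b)]; print(len(q),np.median(q,0).round(4),C[:,2].max())
s0=dict(np.load("/tmp/scene0.npz"))
for n,(u0,u1,v0,v1) in dict(jar=(105,140,212,250),tape=(335,382,218,255),driver=(230,260,230,292)).items(): print(n,cv2.absdiff(s["pixels"],s0["pixels"])[v0:v1,u0:u1].mean())
from plant import close_job
print(close_job())
```

```text
51 [0.5333 0.2496 0.029 ] 0.5938390198778133
51 [0.5329 0.2484 0.0832] 0.5938390198778133
jar 2.763157894736842
tape 2.495112133410006
driver 2.9448028673835127
the job is handed in; nothing more can be done
None
```

I laid the orange retainer in the mouth of the cell, let go of it, and pressed it home with the middle-sized pusher. I then stood the pusher back upright on the table and handed the job in at about 27 s of the 64 s allowed. Handing in gives no verdict, so the results below are my own checks.

- **Laying it in:** after release, the retainer was within about 0.3 mm of the cell's axis and level within about 0.02 rad.
- **Pressing:** the load rose to about 22 N, fell to about 8 N, then climbed to about 24 N at hard seating. These are wrist readings with the pusher's weight added back, so the load on the glass should have stayed under 30 N.
- **Retainer:** its flange went down 4.7 to 4.9 mm and sits within 0.2 mm of flush with the rim. It is level within about 0.003 rad, with all three catch noses over it.
- **Pusher:** it is upright, its axis shifting only about 1 mm over 54 mm of height. It stands about 17 mm from where it started.
- **Bystanders:** the jar, tape and screwdriver show no visible change in the scene pictures.

**Where checks disagreed or left doubt:**
- The top and wrist cameras put the cell about 3 mm apart in x, so I aligned using the wrist camera alone.
- The depth readings put the retainer's mid point about 5.6 to 5.8 mm above the rim. That is under the 6 mm limit, but not by much.
- I saw only one load drop, so I could not tell three separate clicks apart.
- When I set the pusher down it pressed on the table briefly with about 30 N.

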